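Stack and lock a seed-cleaning sieve set

ROBOT

A 6-joint arm with a two-finger parallel gripper is mounted at the origin on the work surface. World frame = base frame: x ahead of the robot, y to its left, z up, the work surface at z = 0. Lengths are in m, angles in rad, forces in N, time in s.
With the tool pointing down it reaches from about 0.3 to 0.875 m from the base axis. Payload 6.4 kg.
Tool frame: the origin (TCP) lies midway between the tips of the shut fingers; the grasp point (between the pads) lies 19 mm behind it; z points along the fingers, y is the direction in which the jaws open and shut (so a half turn about z gives the same grasp; the last joint's range is limited). The gripper opens to 88 mm and grips with 3 to 60 N. Pads are 18 mm wide; open, the fingers measure 123 mm over their backs; the gripper's body (75 mm by 187 mm) begins 45 mm behind the grasp point.
Start: joints at [-1.475, 0.181, 1.607, -0, 1.354, -0.206], TCP at [0.171, -0.549, 0.239] pointing down, gripper open.
Joint ranges: [-2.99, 2.99], [-0.89, 2.07], [0.3, 2.58], [-1.14, 4.28], [0, 2.63], [-3.12, 3.12]. Speed limits (rad/s): [2.57, 2.57, 3.01, 3.14, 3.14, 3.14].

INTERFACE

Orientations are given as a 3x3 rotation matrix whose columns are the frame's x, y, z axes.
In Python, from rig import bot gives the robot as it stands.
- The arm moves only by the tool apply_moves, never from a script. Its argument "increments" is a list of rows, each a list of 7 numbers: the turn, a rotation vector about the tool's x, y, z in rad, then the shift along the tool's x, y, z in mm, then the opening, from 0 (shut) to 1 (fully open). In form: [[ax, ay, az, tx, ty, tz, claw], ...]. A call has 1 to 5 rows; each row is the pose to reach, as a shift and turn from the pose commanded when the call began, along the tool's axes at that moment; what a row does not reach only later rows make up. A row lasts 1/12 s, in which the tool goes at most 41.7 mm and 7.16 degrees, less where a joint would pass 70% of its speed; a pose out of reach is approached as far as the arm can. A call with a gripper value outside its range is refused whole. The fingers move at their own pace and stop on an object; the grip force is fixed at half the most. Time passes only in rows, so rows that repeat a pose let the fingers close. It gives the time, the measured TCP pose, the force and the opening at its end, in the units of the state.
- bot.get_state(): the state, without advancing time (a new reading comes with each control period).
- bot.snapshot(name): name is "scene" or "top"; returns (picture, depth): 384x512x3 uint8, red, green, blue; 384x512 float32, m along the optical axis (not along the pixel's ray), 0 where there is no reading.
- bot.calibration(name): a dict with "mtx" (3x3 intrinsics, pixels), "view" (4x4, takes a point from world to camera coordinates). Camera axes: x right, y down, z forward; pixel columns grow to the right and rows downward; lengths in m; the calibration is good to about 2 mm. A picture is of the moment at which its call begins. calibration takes no time and is no camera call.
- bot.job_done(): hands the job in, once; it reports no verdict.
Trained networks look in the newest picture that a camera, given by its name, has taken for a name from the list of things; names that differ only in an ending like _2 or _b are one class to them, and where a whole thing is asked for, a point or a joint stands for the part that bears it (a point fixed in the world has none). Each returns a list of dicts, best first, with "score" (0 to 1); they miss things now and then, are a little off and sometimes report something else, mostly with a low value. They report only what shows in the picture. A call takes as long as a camera call.
- bot.look_for(camera, query): "xy" ([column, row] in pixels, amid what is visible of it).
- bot.silhouettes(camera, query): "pixels" (384x512 bool, what is visible of it) and "xy" ([column, row] in pixels, amid what is visible of it).
The state is a dict: "time_s": time; "qpos": joint angles; "joint_velocities": joint speeds; "effort": joint torques, N m; "ee_pos": TCP position; "eef_rot": TCP orientation; "ft_force": force on the tool from outside, world axes, zero at the start; "ft_torque": the same for the moment, N m; "width": opening from 0.0 (shut) to 1.0 (fully open).
Only numpy, scipy, OpenCV 4.12 (cv2) and the standard library are available. Lean on these libraries where they do the work, as an engineer would, in place of code of your own. Each camera call takes 0.05 s, during which the arm holds its last target.

TASK

Build the seed-cleaning sieve stack on the steel catch pan, one part at a time: first the blue fine sieve, then the green medium one, then the yellow coarse one, each fully seated in the part below. Finally lower the black lid into the yellow sieve with its red bar crosswise to the line joining the two black claws, then give it a quarter-turn clockwise (seen from above) so that the bar points at the claws and it is locked. Leave the mug, the tape roll and the pump bottle where they are.

Things in the scene. Friction and masses are not known exactly. Their poses are not given: they have to be found in the camera images.
- catch_pan: Steel catch pan on a flat round black foot, fixed to the counter: bottom of the stack. Origin: centre of its underside on the counter, z up. Foot 92 mm across, 8 mm high; pan wall 66 mm outside, 59 inside, open rim 34 mm above the counter. A seated sieve's origin is 26 mm above this origin. Its yaw does not matter.
- fine_sieve: Blue sieve, finest mesh (11 x 11 wires). 66 mm across, 38 mm tall, loose, upright, ~120 g. Origin: centre of underside, z up. 0-8 mm up: spigot 53 mm across, tapered to 46 at its foot; 8-38 mm: round wall, 66 outside, 59 inside, open top, mesh at 11 mm. The spigot drops into the mouth below (2 mm play) till the wall rests on that rim: seated origin 30 mm above that of the sieve below. Yaw is free.
- medium_sieve: Green sieve, medium mesh (6 x 6 wires). 66 mm across, 38 mm tall, loose, upright, ~120 g. Origin: centre of underside, z up. 0-8 mm up: spigot 53 mm across, tapered to 46 at its foot; 8-38 mm: round wall, 66 outside, 59 inside, open top, mesh at 11 mm. The spigot drops into the mouth below (2 mm play) till the wall rests on that rim: seated origin 30 mm above that of the sieve below. Yaw is free.
- coarse_sieve: Yellow sieve, coarsest mesh (3 x 3 wires). Shape, size, origin as the green one. Its bayonet: two black claws (inward ledges, top flush with the rim, 4 mm thick, reaching in to 23.5 mm from the axis), centred on its own +x and -x sides, each spanning 80 degrees; a black stripe down the outside marks each. Stops beneath end a clockwise turn of the lid just past line-up and block an anticlockwise one.
- lid: Black lid, 66 mm wide, ~90 g. Origin: centre of underside. 0-10 mm up: plug 44 mm across, with lugs along +x/-x at its foot (16 wide, 4 high, to 25.5 mm from axis); 10-16: disc; 16-44: red bar, 46 mm along x, 12 wide. Enters yellow if bar is within 20 deg of crosswise to claws (1.5 mm play), else sits 10 mm high; seated origin 28 mm above yellow's. Slick: turns easily. Disc rests on rim.
- marker_mug: White mug with coloured marker pens, 82 mm in diameter, 125 mm tall with pens; not to be disturbed. Origin: centre of its underside.
- tape_roll: Brown roll of tape lying flat, 100 mm in diameter, 24 mm high; not to be disturbed. Origin: centre of its underside.
- pump_bottle: Clear pump bottle with a white pump, 68 mm in diameter, 169 mm tall; not to be disturbed. Origin: centre of its underside.

How it is judged:
On the way, in this order (a step that is already met when the one before it is completed fails the run):
1. the blue sieve is seated in the catch pan (horizontal distance between fine_sieve and catch_pan below 0.005 m and z of fine_sieve in the frame of catch_pan between 0.023 and 0.029 m and angle between fine_sieve's own z axis and vertical below 0.06 rad), for 0.2 s.
2. the green sieve is seated in the blue one (all of step 1 and horizontal distance between medium_sieve and fine_sieve below 0.005 m and z of medium_sieve in the frame of fine_sieve between 0.027 and 0.033 m and angle between medium_sieve's own z axis and vertical below 0.06 rad), for 0.2 s.
3. the yellow sieve is seated in the green one (all of step 2 and horizontal distance between coarse_sieve and medium_sieve below 0.005 m and z of coarse_sieve in the frame of medium_sieve between 0.027 and 0.033 m and angle between coarse_sieve's own z axis and vertical below 0.06 rad), for 0.2 s.
4. the lid is down in the yellow sieve (all of step 3 and horizontal distance between lid and coarse_sieve below 0.005 m and z of lid in the frame of coarse_sieve between 0.025 and 0.031 m and angle between lid's own z axis and vertical below 0.06 rad), for 0.2 s.
5. the lid is turned home (all of step 4 and angle between the x axis of lid and the x axis of coarse_sieve, either way round below 0.35 rad), for 0.2 s.
At the end, for the whole second after the job is handed in: Blue in the pan, green in blue, yellow in green and the lid in yellow, each within 5 mm of the axis of the part below, within 3 mm of its seated height and upright within 0.06 rad; the lid's bar within 0.35 rad (20 degrees) of the line through the claws; all at rest (all of step 5 and linear speed of each of fine_sieve, medium_sieve, coarse_sieve, lid below 0.02 m/s); the robot touches nothing.
It fails at once if the marker mug is pushed more than 20 mm (distance of marker_mug from where it was at the start of the episode above 0.02 m).
It fails at once if the tape roll is pushed more than 20 mm (distance of tape_roll from where it was at the start of the episode above 0.02 m).
It fails at once if the pump bottle is pushed more than 20 mm (distance of pump_bottle from where it was at the start of the episode above 0.02 m).
It also fails if it takes over 128 s, if anything falls off the work surface, if the arm or the gripper's body presses on something with over 40 N, if the wrist force passes 120 N, or if a joint passes its speed limit or range.

## Working session

There is one attempt and no reset: what is moved stays moved. The work goes in short steps, Python scripts to look and compute and a tool call to move; the robot and the scene stay as the last step left them, time stands still between calls to the robot, and variables do not carry over. Pictures are saved under pics/ and viewed, and the job is handed in when it is done.

Besides the shell and the picture viewer there is one more tool, called after "Call:" as a command line: name --pt "numbers of a row" for each row, then --argument value for the rest. apply_moves: Moves the arm, as the interface text tells. Its arguments: {"type":"object","properties":{"increments":{"type":"array"}},"required":["increments"]}

```bash
mkdir -p pics; ls
python3 - <<'E'
from rig import bot
import cv2,numpy as np
for n in ("scene","top"):
    p,d=bot.snapshot(n); cv2.imwrite(f"pics/{n}0.png",p[:,:,::-1]); np.save(f"{n}d.npy",d)
    c=bot.calibration(n); print(n,np.round(c["mtx"],1).tolist(),np.round(c["view"],4).tolist())
s=bot.get_state(); print(s)
E
```

```text
pics
scene [[450.5, 0.0, 258.1], [0.0, 450.5, 192.4], [0.0, 0.0, 1.0]] [[0.2287, 0.9735, -0.0014, -0.1079], [0.7845, -0.1851, -0.5918, -0.4382], [-0.5764, 0.1343, -0.8061, 1.4467], [0.0, 0.0, 0.0, 1.0]]
top [[486.6, 0.0, 257.8], [0.0, 486.6, 195.4], [0.0, 0.0, 1.0]] [[-0.0294, -0.9996, 0.0007, 0.0198], [-0.9978, 0.0293, -0.0591, 0.5858], [0.059, -0.0024, -0.9983, 1.3199], [0.0, 0.0, 0.0, 1.0]]
{'time_s': 0.1, 'qpos': array([-1.47531098e+00,  1.81469309e-01,  1.60788974e+00,  3.87308914e-06,
        1.35381993e+00, -2.06309032e-01]), 'joint_velocities': array([ 6.60161002e-04, -3.46559583e-04, -1.71211658e-03, -1.89788711e-03,
        7.24932152e-05, -8.07264386e-04]), 'effort': array([ 6.41092756e-04, -4.34824848e+01, -3.42697442e+01,  7.03650573e-02,
        3.40856379e-02, -4.11420274e-05]), 'ee_pos': array([ 0.17087551, -0.54851875,  0.23790763]), 'eef_rot': array([[ 9.54804950e-01,  2.97233050e-01, -1.47475735e-04],
       [ 2.97232905e-01, -9.54803700e-01,  1.57946009e-03],
       [ 3.28657363e-04, -1.55191095e-03, -9.99998742e-01]]), 'ft_force': array([-0.68738282,  0.45396377, -0.51647649]), 'ft_torque': array([-0.02299124, -0.02371523, -0.0214058 ]), 'width': 1.0034907202667256}
```

View pics/scene0.png

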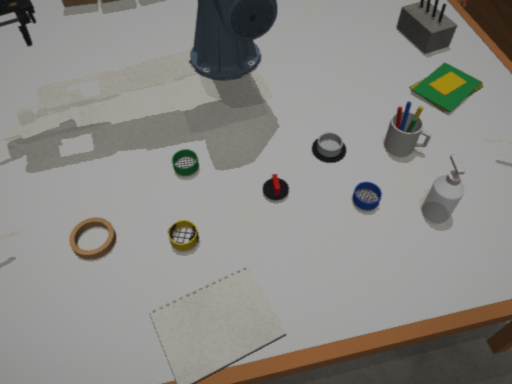

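View pics/top0.png

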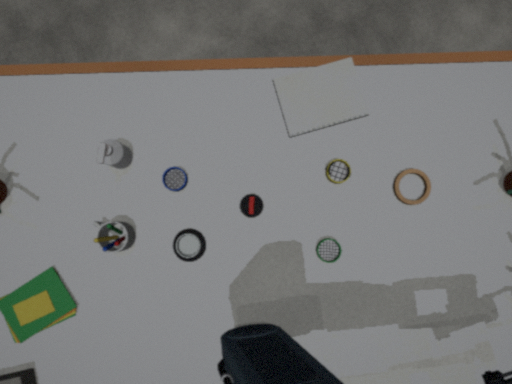

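```bash
cat > h.py <<'E'
from rig import bot
import cv2,numpy as np
from scipy.optimize import least_squares
# stacks of (radius,z0,z1)
M={'catch_pan':[(.046,0,.008),(.033,.008,.034)],'sieve':[(.0265,0,.008),(.033,.008,.038)],'lid':[(.033,.010,.016)],'lidall':[(.033,.010,.016),(.023,.016,.044)],
'marker_mug':[(.041,0,.09)],'tape_roll':[(.05,0,.024)],'pump_bottle':[(.034,0,.1)]}
def proj(c,P):
    P=np.asarray(P); q=P@c['view'][:3,:3].T+c['view'][:3,3]; q=q@c['mtx'].T; return q[:,:2]/q[:,2:]
def hullc(pts):
    h=cv2.convexHull(np.asarray(pts,np.float32)); m=cv2.moments(h); return np.array([m['m10']/m['m00'],m['m01']/m['m00']]),m['m00']
def model(key,x,y,z=0):
    t=np.linspace(0,2*np.pi,60); o=[]
    for r,a,b in M[key]:
        for zz in (a,b): o.append(np.c_[x+r*np.cos(t),y+r*np.sin(t),np.full(60,zz+z)])
    return np.vstack(o)
def fit(cam,mask,key,z=0,x0=(.6,0)):
    c=bot.calibration(cam); ys,xs=np.nonzero(mask); hc,a=hullc(np.c_[xs,ys])
    r=least_squares(lambda p:hullc(proj(c,model(key,*p,z)))[0]-hc,x0,x_scale=.01)
    return r.x,a,hullc(proj(c,model(key,*r.x,z)))[1]
def deproj(cam,d,mask):
    c=bot.calibration(cam); ys,xs=np.nonzero(mask&(d>0)); z=d[ys,xs]
    P=np.c_[xs,ys,np.ones(len(xs))]@np.linalg.inv(c['mtx']).T*z[:,None]
    return (P-c['view'][:3,3])@c['view'][:3,:3]
E
python3 - <<'E'
from h import *
im={}
for n in ("scene","top"): im[n],_=bot.snapshot(n)
for q,k in [('catch_pan',)*2,('fine_sieve','sieve'),('medium_sieve','sieve'),('coarse_sieve','sieve'),('lid','lidall'),('marker_mug',)*2,('tape_roll',)*2,('pump_bottle',)*2]:
    for n in ("scene","top"):
        for s in bot.silhouettes(n,q)[:2]:
            try: print(q,n,round(s['score'],2),np.round(s['xy'],1),s['pixels'].sum(),[np.round(v,4) for v in fit(n,s['pixels'],k)])
            except Exception as e: print(q,n,e)
            np.save(f'm_{q}_{n}.npy',s['pixels']) if s is not None else 0
E
```

```text
catch_pan scene 0.68 [329.9 146.9] 868 [array([0.4605, 0.1983]), np.float64(840.0), np.float64(835.687)]
catch_pan top 0.6 [189.5 247.1] 825 [array([0.4569, 0.1965]), np.float64(796.0), np.float64(890.0826)]
fine_sieve scene 0.89 [363.9 195.1] 656 [array([0.6404, 0.231 ]), np.float64(624.5), np.float64(687.1618)]
fine_sieve top 0.62 [173.9 180.3] 499 [array([0.639 , 0.2296]), np.float64(471.5), np.float64(504.3751)]
medium_sieve scene 0.71 [186.4 162.8] 595 [array([ 0.4349, -0.1826]), np.float64(573.5), np.float64(600.8154)]
medium_sieve top 0.8 [326.2 253.3] 480 [array([ 0.4314, -0.1837]), np.float64(453.5), np.float64(506.2565)]
coarse_sieve scene 0.7 [182.8 238.2] 761 [array([ 0.6484, -0.2155]), np.float64(732.5), np.float64(775.2069)]
coarse_sieve top 0.9 [335.9 173.8] 471 [array([ 0.6475, -0.2169]), np.float64(443.5), np.float64(503.2522)]
lid scene 0.91 [276.1 187.5] 492 [array([0.563 , 0.0232]), np.float64(482.0), np.float64(550.4027)]
lid scene 0.34 [366.6 194.9] 654 [array([0.6372, 0.2334]), np.float64(625.5), np.float64(580.058)]
lid top 0.73 [251.  204.2] 456 [array([0.5593, 0.0233]), np.float64(431.0), np.float64(452.6228)]
marker_mug scene 0.86 [407.9 132.4] 1479 [array([0.4827, 0.399 ]), np.float64(1693.0), np.float64(1379.0607)]
marker_mug top 0.68 [113.8 236.3] 1045 [array([0.4883, 0.3891]), np.float64(1056.0), np.float64(1045.676)]
tape_roll scene 0.72 [ 86.3 226.9] 990 [array([ 0.6013, -0.4195]), np.float64(1494.0), np.float64(1575.3089)]
tape_roll top 0.84 [423.7 178.4] 574 [array([ 0.5988, -0.4214]), np.float64(1055.5), np.float64(1126.96)]
tape_roll top 0.51 [111.9 153.6] 821 [array([0.7129, 0.3984]), np.float64(806.5), np.float64(1116.4859)]
pump_bottle scene 0.65 [446.2 195.5] 1710 [array([0.6914, 0.4008]), np.float64(1832.0), np.float64(1413.5127)]
pump_bottle top 0.58 [113.3 152.9] 753 [array([0.7056, 0.3849]), np.float64(734.5), np.float64(805.9995)]
```

```bash
cat >> h.py <<'E'
def overlay(cam,pic,items,name,win=36,k=7,dots=True):
    c=bot.calibration(cam); tiles=[]
    for key,x,y,z in items:
        u,v=proj(c,[[x,y,z+.02]])[0].astype(int); u=int(np.clip(u,win//2,511-win//2)); v=int(np.clip(v,win//2,383-win//2))
        t=pic[v-win//2:v+win//2,u-win//2:u+win//2,::-1].copy(); t=cv2.resize(t,None,fx=k,fy=k,interpolation=cv2.INTER_CUBIC)
        t2=t.copy()
        for p in (proj(c,model(key,x,y,z))-[u-win//2,v-win//2]+.5)*k: cv2.circle(t2,tuple(int(i) for i in p),1,(255,0,255),-1)
        tiles.append(np.vstack([t,t2]))
    cv2.imwrite(f'pics/{name}.png',np.hstack(tiles))
E
python3 - <<'E'
from h import *
it=[('catch_pan',.4587,.1974,0),('sieve',.6397,.2303,0),('sieve',.4331,-.1832,0),('sieve',.648,-.2162,0),('lidall',.5612,.0232,0)]
for n in ("scene","top"):
    p,_=bot.snapshot(n); overlay(n,p,it,'ov_'+n,k=4)
E
```

```text
(no output)
```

View pics/ov_scene.png

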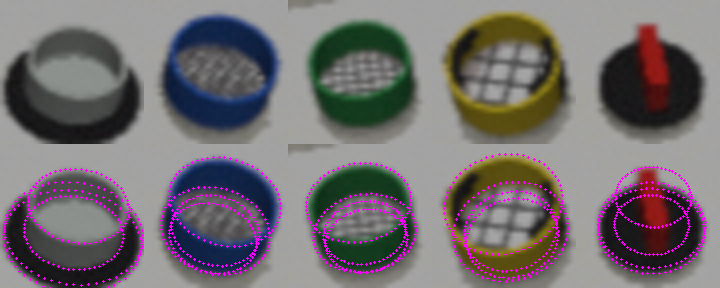

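View pics/ov_top.png

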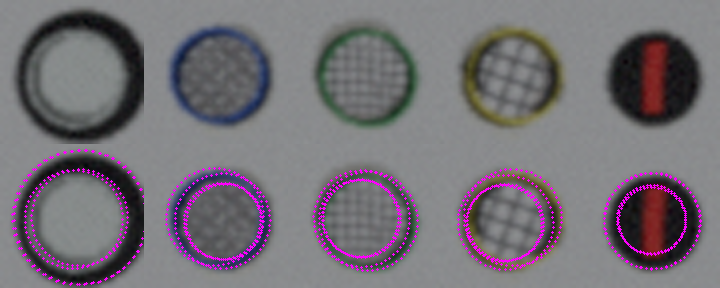

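```bash
cat >> h.py <<'E'
M['foot']=[(.046,0,.008)]
HUE={'fine_sieve':(100,135),'medium_sieve':(45,95),'coarse_sieve':(18,38)}
def cmask(cam,pic,q,x,y,z=0,rad=26):
    c=bot.calibration(cam); u,v=proj(c,[[x,y,z+.02]])[0]
    hsv=cv2.cvtColor(pic,cv2.COLOR_RGB2HSV); V,U=np.mgrid[:384,:512]; near=np.hypot(U-u,V-v)<rad
    if q in HUE: m=(hsv[...,0]>=HUE[q][0])&(hsv[...,0]<=HUE[q][1])&(hsv[...,1]>90)
    elif q=='foot': m=hsv[...,2]<75
    else: m=(hsv[...,2]<75)|((hsv[...,1]>120)&((hsv[...,0]<10)|(hsv[...,0]>170)))
    m=(m&near).astype(np.uint8); n,l,s,_=cv2.connectedComponentsWithStats(m,connectivity=8)
    if q in HUE:
        k=np.isin(l,[i for i in range(1,n) if s[i,4]>=6]); return k
    return l==1+np.argmax(s[1:,4])
def loc(q,key,x,y,z=0,rad=26,pics=None):
    r=[]
    for n in ("scene","top"):
        p=pics[n] if pics else bot.snapshot(n)[0]
        f=fit(n,cmask(n,p,q,x,y,z,rad),key,z,(x,y)); r.append(f[0]); print(q,n,[np.round(v,4) for v in f])
    return np.mean(r,0)
E
python3 - <<'E'
from h import *
pics={n:bot.snapshot(n)[0] for n in ("scene","top")}
for q,k,x,y in [('foot','foot',.4587,.1974),('fine_sieve','sieve',.6397,.2303),('medium_sieve','sieve',.4331,-.1832),('coarse_sieve','sieve',.648,-.2162),('lid','lidall',.5612,.0232)]:
    print(loc(q,k,x,y,pics=pics))
# lid bar yaw, claws
for n in pics:
    c=bot.calibration(n); hsv=cv2.cvtColor(pics[n],cv2.COLOR_RGB2HSV); 
    u,v=proj(c,[[.56,.0232,.03]])[0]; V,U=np.mgrid[:384,:512]
    m=(np.hypot(U-u,V-v)<20)&(hsv[...,1]>120)&((hsv[...,0]<10)|(hsv[...,0]>170))
    print(n,m.sum(),cv2.minAreaRect(np.c_[U[m],V[m]].astype(np.float32)))
    d=bot.snapshot(n)[1]; P=deproj(n,d,m); print(P.mean(0),P[:,2].min(),P[:,2].max())
    P=P[P[:,2]>.035]; Q=P[:,:2]-P[:,:2].mean(0); w,V2=np.linalg.eigh(Q.T@Q); print('yaw',np.degrees(np.arctan2(*V2[::-1,1])),P.mean(0),np.sqrt(w/len(P)))
E
```

```text
foot scene [array([0.4642, 0.1939]), np.float64(571.0), np.float64(771.1375)]
foot top [array([0.4568, 0.1959]), np.float64(800.5), np.float64(890.0549)]
[0.46047317 0.19492804]
fine_sieve scene [array([0.6393, 0.2304]), np.float64(601.5), np.float64(686.2551)]
fine_sieve top [array([0.6388, 0.229 ]), np.float64(427.0), np.float64(504.2658)]
[0.63904443 0.22970803]
medium_sieve scene [array([ 0.4332, -0.1831]), np.float64(489.5), np.float64(599.8315)]
medium_sieve top [array([ 0.4533, -0.1631]), np.float64(3.5), np.float64(499.5163)]
[ 0.44325959 -0.17310042]
coarse_sieve scene [array([ 0.6478, -0.2169]), np.float64(701.0), np.float64(775.1482)]
coarse_sieve top [array([ 0.6469, -0.2177]), np.float64(413.5), np.float64(503.3685)]
[ 0.6473596  -0.21733432]
lid scene [array([0.5639, 0.0217]), np.float64(448.0), np.float64(551.1181)]
lid top [array([0.5601, 0.0218]), np.float64(384.5), np.float64(452.5806)]
[0.56197684 0.02177971]
scene 141 ((275.9038391113281, 184.51922607421875), (21.376659393310547, 7.8446455001831055), 78.69007110595703)
[0.56669559 0.02221787 0.03423155] 0.013030541345855602 0.04919207977623212
yaw 176.9002509076386 [0.56552649 0.02294976 0.04239131] [0.00353099 0.01364723]
top 125 ((251.03323364257812, 205.00221252441406), (6.851457118988037, 18.226207733154297), 3.814074993133545)
[0.55989158 0.02180441 0.03378253] 0.012138196878158293 0.04988949456119659
yaw 175.63869650376927 [0.56058622 0.02230706 0.04471877] [0.00346625 0.01315844]
```

```bash
cat >> h.py <<'E'
from scipy.spatial.transform import Rotation as R
def plan(x,y,z,yaw=0):
    """increment (rotvec, mm) from the measured pose to TCP x,y,z tool down with x axis at yaw"""
    s=bot.get_state(); A=s['eef_rot']; c,n=np.cos(yaw),np.sin(yaw)
    B=np.array([[c,n,0],[n,-c,0],[0,0,-1.]])
    print('t',round(s['time_s'],2),'pos',np.round(s['ee_pos'],4),'yaw',round(np.arctan2(A[1,0],A[0,0]),4),'w',round(s['width'],3),'F',np.round(s['ft_force'],1),'q',np.round(s['qpos'],2))
    print('rot',np.round(R.from_matrix(A.T@B).as_rotvec(),4),'mm',np.round(A.T@(np.array([x,y,z])-s['ee_pos'])*1000,1))
def ring(cam,pic,x,y,z,r):
    c=bot.calibration(cam); t=np.radians(np.arange(0,360,10))
    q=proj(c,np.c_[x+r*np.cos(t),y+r*np.sin(t),np.full(36,z)]).astype(np.float32)
    return cv2.remap(pic,q[:,0].reshape(1,-1),q[:,1].reshape(1,-1),cv2.INTER_LINEAR)[0]
E
python3 - <<'E'
from h import *
for n in ('top','scene'):
    p=bot.snapshot(n)[0]
    x,y={'top':(.647,-.2175),'scene':(.648,-.2165)}[n]
    for r in (.0255,.028,.031): print(n,r,(ring(n,p,x,y,.038,r).max(1)).tolist())
    u,v=proj(bot.calibration(n),[[x,y,.03]])[0].astype(int)
    cv2.imwrite(f'pics/y_{n}.png',cv2.resize(p[v-20:v+20,u-20:u+20,::-1],None,fx=12,fy=12,interpolation=cv2.INTER_CUBIC))
plan(.639,.23,.12)
E
```

```text
top 0.0255 [97, 100, 91, 68, 56, 57, 64, 63, 51, 60, 60, 71, 96, 123, 131, 115, 123, 135, 116, 109, 97, 77, 71, 64, 50, 49, 55, 45, 50, 62, 79, 83, 87, 87, 88, 89]
top 0.028 [97, 103, 99, 81, 74, 62, 66, 67, 57, 59, 73, 86, 109, 128, 130, 117, 123, 130, 114, 118, 105, 73, 60, 59, 48, 47, 58, 53, 56, 74, 89, 88, 94, 95, 96, 92]
top 0.031 [125, 118, 116, 108, 103, 92, 87, 78, 73, 76, 94, 100, 112, 115, 117, 110, 119, 120, 118, 121, 123, 112, 101, 97, 83, 87, 94, 99, 97, 110, 118, 117, 120, 126, 119, 124]
scene 0.0255 [138, 162, 145, 59, 47, 45, 51, 50, 59, 43, 37, 65, 87, 90, 92, 93, 92, 92, 91, 93, 88, 52, 31, 28, 26, 29, 34, 36, 43, 46, 106, 148, 129, 131, 143, 127]
scene 0.028 [144, 162, 142, 63, 64, 59, 58, 68, 59, 64, 63, 85, 108, 108, 112, 116, 106, 105, 112, 112, 111, 78, 63, 57, 52, 50, 58, 52, 56, 63, 103, 137, 126, 103, 106, 109]
scene 0.031 [142, 150, 141, 114, 117, 109, 103, 102, 102, 130, 136, 145, 152, 154, 156, 153, 155, 156, 153, 155, 149, 139, 136, 129, 104, 107, 109, 123, 131, 128, 135, 148, 129, 136, 126, 127]
t 1.4 pos [ 0.1709 -0.549   0.2387] yaw 0.3018 w 0.999 F [-0.9 -0.4  0.4] q [-1.48  0.18  1.61  0.    1.35 -0.21]
rot [ 0.     -0.      0.3018] mm [ 678.5 -604.7  118.7]
```

```bash
python3 -c "
import cv2,numpy as np;cv2.imwrite('pics/y_both.png',cv2.resize(np.hstack([cv2.imread('pics/y_top.png'),cv2.imread('pics/y_scene.png')]),(800,400)))"
```

```text
(no output)
```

View pics/y_both.png

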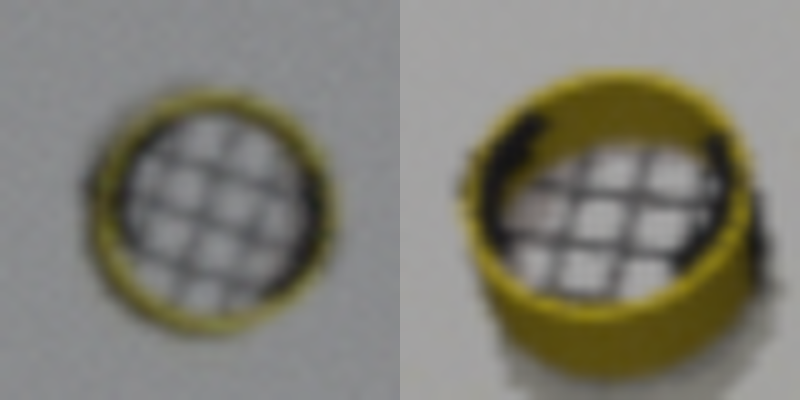

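Call:
apply_moves --pt "0 0 0.1 30 -28 0 1" --pt "0 0 0.2 60 -54 0 1" --pt "0 0 0.302 90 -80 0 1" --pt "0 0 0.302 118 -105 0 1" --pt "0 0 0.302 148 -132 0 1"

```text
time_s: 1.82
ee_pos: [0.2734, -0.3777, 0.2388]
eef_rot: [[1.0, -0.002, 0.0], [-0.002, -1.0, -0.0], [0.0, 0.0, -1.0]]
ft_force: [0.4, -1.1, -1.2]
width: 1.002
```

```bash
python3 -c "
from h import *
plan(.639,.23,.12)"
```

```text
t 1.82 pos [ 0.2734 -0.3777  0.2388] yaw -0.0015 w 1.002 F [ 0.4 -1.1 -1.2] q [-1.2  -0.07  1.87  0.    1.34  0.37]
rot [ 0.0004 -0.0002 -0.0015] mm [ 364.6 -608.3  118.6]
```

Call:
apply_moves --pt "0 0 0 365 -608 80 1" --pt "0 0 0 365 -608 80 1" --pt "0 0 0 365 -608 80 1" --pt "0 0 0 365 -608 80 1" --pt "0 0 0 365 -608 80 1"

```text
time_s: 2.23
ee_pos: [0.3802, -0.1998, 0.2155]
eef_rot: [[1.0, -0.001, 0.001], [-0.001, -1.0, -0.001], [0.001, 0.001, -1.0]]
ft_force: [0.9, -0.2, -0.3]
width: 1.001
```

```bash
python3 -c "
from h import *
plan(.639,.23,.12)"
```

```text
t 2.23 pos [ 0.3802 -0.1998  0.2155] yaw -0.0007 w 1.001 F [ 0.9 -0.2 -0.3] q [-0.76 -0.14  1.98  0.    1.3   0.81]
rot [ 0.0008 -0.0009 -0.0007] mm [ 258.4 -430.    95.4]
```

Call:
apply_moves --pt "0 0 0 258 -430 60 1" --pt "0 0 0 258 -430 60 1" --pt "0 0 0 258 -430 60 1" --pt "0 0 0 258 -430 60 1" --pt "0 0 0 258 -430 60 1"

```text
time_s: 2.65
ee_pos: [0.4869, -0.0221, 0.1907]
eef_rot: [[1.0, -0.0, 0.001], [-0.0, -1.0, -0.0], [0.001, 0.0, -1.0]]
ft_force: [-0.0, -0.3, -0.4]
width: 1.001
```

```bash
python3 -c "
from h import *
plan(.639,.23,.12)"
```

```text
t 2.65 pos [ 0.4869 -0.0221  0.1907] yaw -0.0 w 1.001 F [-0.  -0.3 -0.4] q [-0.29  0.03  1.87 -0.    1.24  1.28]
rot [ 0.0003 -0.0009 -0.    ] mm [ 152.  -252.1   70.8]
```

Call:
apply_moves --pt "0 0 0 152 -252 70 1" --pt "0 0 0 152 -252 70 1" --pt "0 0 0 152 -252 70 1" --pt "0 0 0 152 -252 70 1" --pt "0 0 0 152 -252 70 1"

```text
time_s: 3.07
ee_pos: [0.5915, 0.1515, 0.1419]
eef_rot: [[1.0, 0.0, 0.0], [0.0, -1.0, -0.0], [0.0, 0.0, -1.0]]
ft_force: [0.8, -0.6, -0.0]
width: 1.004
```

Call:
apply_moves --pt "0 0 0 50 -78 22 1" --pt "0 0 0 50 -78 22 1" --pt "0 0 0 50 -78 22 1" --pt "0 0 0 50 -78 22 1"

```text
time_s: 3.4
ee_pos: [0.6408, 0.2303, 0.1184]
eef_rot: [[1.0, 0.003, -0.002], [0.003, -1.0, 0.0], [-0.002, -0.0, -1.0]]
ft_force: [-0.5, -0.5, 0.0]
width: 0.999
```

```bash
python3 -c "
from h import *
pics={n:bot.snapshot(n)[0] for n in ('scene','top')}
overlay('scene',pics['scene'],[('sieve',.639,.23,0)],'b1',80,5)
plan(.639,.23,.014)"
```

```text
t 3.5 pos [0.6403 0.2274 0.1197] yaw 0.0008 w 1.0 F [-0.2  0.2  0.4] q [ 0.17  0.52  1.41 -0.    1.21  1.74]
rot [0.0006 0.0013 0.0008] mm [ -1.1  -2.7 105.7]
```

View pics/b1.png

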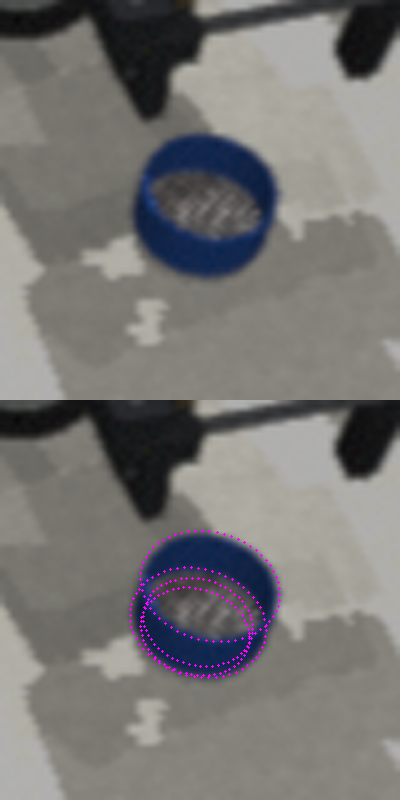

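Call:
apply_moves --pt "0 0 0 -1 -2.5 35 1" --pt "0 0 0 -1 -2.5 65 1" --pt "0 0 0 -1 -2.5 88 1" --pt "0 0 0 -1 -2.5 102 1" --pt "0 0 0 -1 -2.5 107 1"

```text
time_s: 3.92
ee_pos: [0.638, 0.2281, 0.0113]
eef_rot: [[1.0, -0.002, -0.004], [-0.002, -1.0, -0.001], [-0.004, 0.001, -1.0]]
ft_force: [-0.6, -0.4, -0.3]
width: 0.998
```

```bash
python3 -c "
from h import *
pics={n:bot.snapshot(n)[0] for n in ('scene','top')}
overlay('scene',pics['scene'],[('sieve',.639,.23,0)],'b2',80,5)
plan(.639,.23,.014)"
```

```text
t 4.02 pos [0.6396 0.2289 0.0134] yaw -0.0012 w 0.997 F [ 0.8  0.1 -0.3] q [ 0.17  0.66  1.44 -0.    1.04  1.74]
rot [ 0.0003  0.0008 -0.0012] mm [-0.6 -1.1 -0.6]
```

View pics/b2.png

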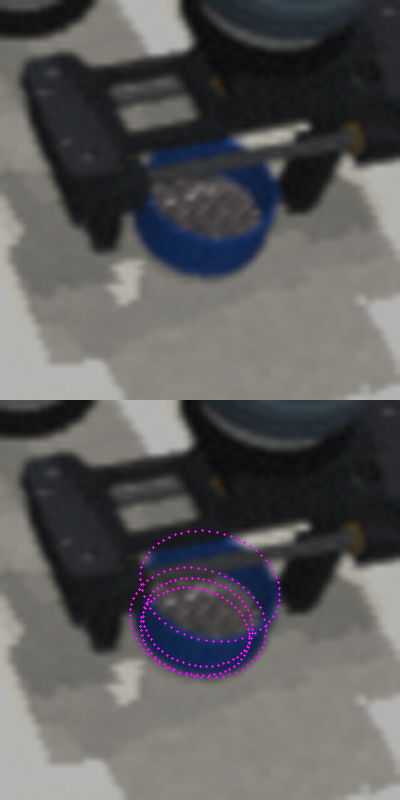

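Call:
apply_moves --pt "0 0 0 0 0 0 0.7" --pt "0 0 0 0 0 0 0.6" --pt "0 0 0 0 0 0 0.5" --pt "0 0 0 0 0 0 0.5" --pt "0 0 0 0 0 0 0.5"

```text
time_s: 4.43
ee_pos: [0.6408, 0.23, 0.015]
eef_rot: [[1.0, -0.0, 0.002], [-0.0, -1.0, 0.0], [0.002, -0.0, -1.0]]
ft_force: [-1.5, -0.7, 7.1]
width: 0.733
```

Call:
apply_moves --pt "0 0 0 0 0 0 0.5" --pt "0 0 0 0 0 -30 0.5" --pt "0 0 0 0 0 -70 0.5" --pt "0 0 0 0 0 -100 0.5" --pt "0 0 0 0 0 -100 0.5"

```text
time_s: 4.85
ee_pos: [0.6443, 0.2309, 0.1217]
eef_rot: [[1.0, 0.0, 0.012], [0.0, -1.0, 0.002], [0.012, -0.002, -1.0]]
ft_force: [1.4, 0.8, 1.1]
width: 0.728
```

```bash
python3 -c "
from h import *
pics={n:bot.snapshot(n)[0] for n in ('scene','top')}
overlay('scene',pics['scene'],[('sieve',.639,.23,.1)],'b3',80,5)
loc('fine_sieve','sieve',.639,.23,.1,30,pics)
plan(.457,.196,.11)"
```

```text
fine_sieve scene [array([0.639, 0.23 ]), np.float64(647.0), np.float64(796.6203)]
fine_sieve top [array([0.6397, 0.2172]), np.float64(366.5), np.float64(591.242)]
t 4.95 pos [0.6408 0.2301 0.1152] yaw -0.0001 w 0.727 F [-0.5  0.6 -1.9] q [0.17 0.53 1.41 0.   1.2  1.74]
rot [-0.0006 -0.0033 -0.0001] mm [-183.8   34.2    4.6]
```

View pics/b3.png

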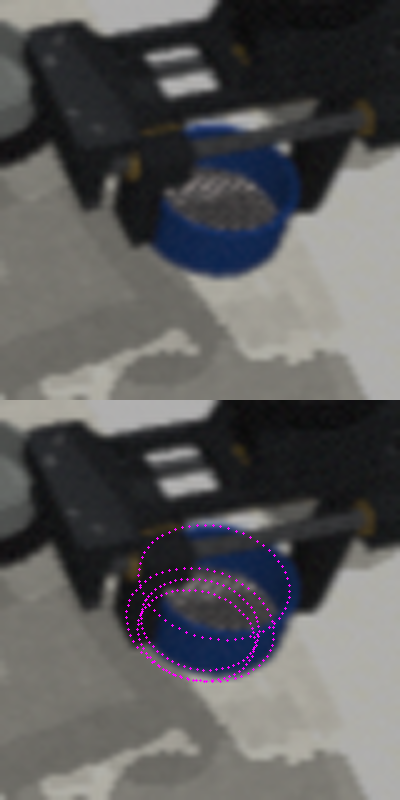

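```bash
python3 -c "
from h import *
for i in range(3): p=bot.snapshot('scene')[0]
plan(.457,.196,.11)
overlay('scene',p,[('sieve',.639,.23,.1),('sieve',.641,.234,.1)],'b4',72,5)
"
```

```text
t 5.1 pos [0.6382 0.2296 0.111 ] yaw -0.0002 w 0.731 F [-0.6  0.3 -2.1] q [0.17 0.53 1.42 0.   1.2  1.74]
rot [ 0.0006  0.0039 -0.0002] mm [-181.2   33.6    1.8]
```

View pics/b4.png

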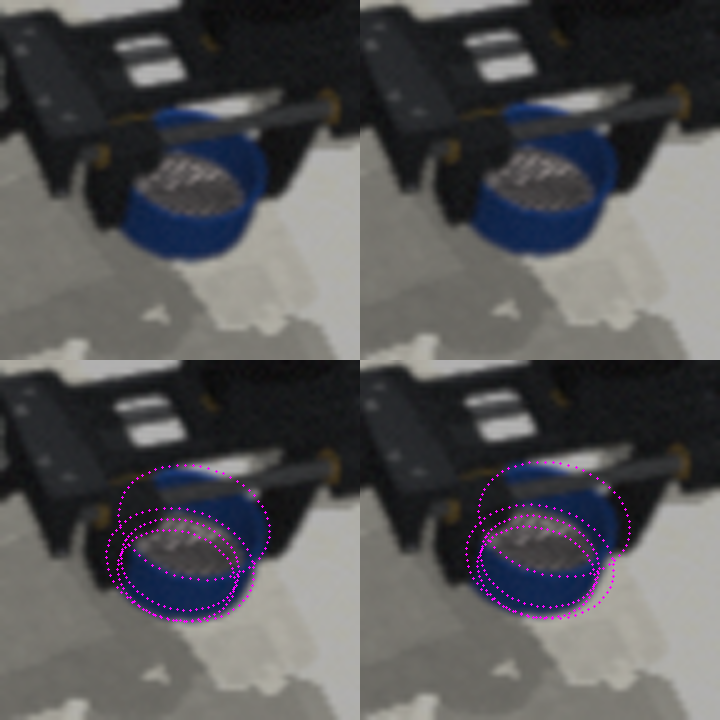

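Call:
apply_moves --pt "0 0 0 -40 7 0 0.5" --pt "0 0 0 -80 14 0 0.5" --pt "0 0 0 -120 22 0 0.5" --pt "0 0 0 -155 30 0 0.5" --pt "0 0 0 -180 33.5 0 0.5"

```text
time_s: 5.52
ee_pos: [0.4548, 0.1955, 0.1107]
eef_rot: [[1.0, 0.0, -0.006], [0.0, -1.0, -0.001], [-0.006, 0.001, -1.0]]
ft_force: [0.3, 0.8, -1.0]
width: 0.736
```

Call:
apply_moves --pt "0 0 0 0 0 0 0.5" --pt "0 0 0 0 0 15 0.5" --pt "0 0 0 0 0 30 0.5" --pt "0 0 0 0 0 30 0.5" --pt "0 0 0 0 0 30 0.5"

```text
time_s: 5.93
ee_pos: [0.4589, 0.1962, 0.0819]
eef_rot: [[1.0, -0.0, -0.004], [-0.0, -1.0, -0.001], [-0.004, 0.001, -1.0]]
ft_force: [0.7, -0.4, -0.7]
width: 0.733
```

```bash
python3 -c "
from h import *
for i in range(2): p=bot.snapshot('scene')[0]
plan(.458,.1965,.04)
t=bot.snapshot('top')[0]
overlay('scene',p,[('sieve',.458,.1965,.07),('catch_pan',.458,.1965,0)],'b5',72,5)
overlay('top',t,[('sieve',.458,.1965,.07),('catch_pan',.458,.1965,0)],'b6',72,5)
"
```

```text
t 6.03 pos [0.4601 0.1964 0.0834] yaw -0.0003 w 0.73 F [ 0.7 -0.5 -0.5] q [ 0.17  0.22  1.91 -0.    1.01  1.74]
rot [ 0.0001  0.0004 -0.0003] mm [-2.1 -0.1 43.4]
```

View pics/b5.png

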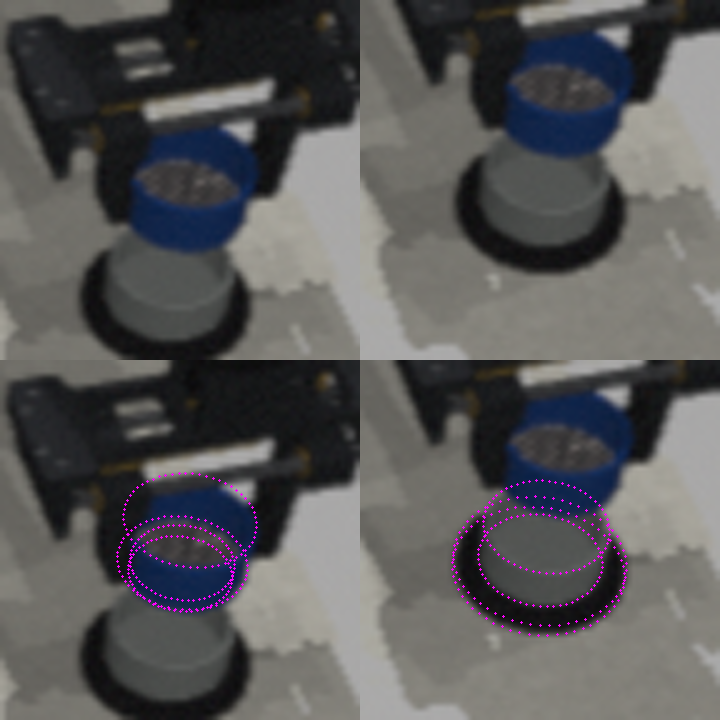

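View pics/b6.png

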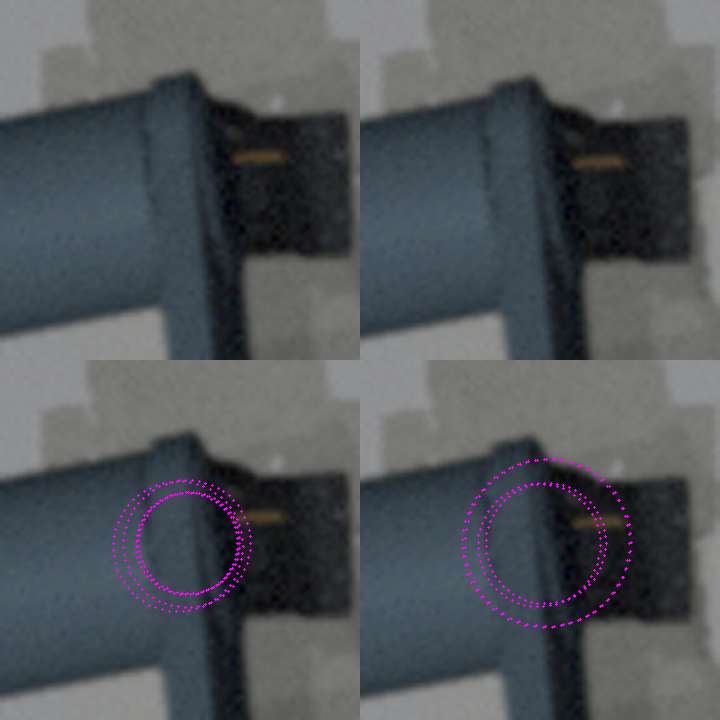

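Call:
apply_moves --pt "0 0 0 -1 -0.5 15 0.5" --pt "0 0 0 -1 -0.5 27 0.5" --pt "0 0 0 -1 -0.5 34 0.5" --pt "0 0 0 -1 -0.5 38 0.5" --pt "0 0 0 -1 -0.5 41 0.5"

```text
time_s: 6.5
ee_pos: [0.459, 0.1969, 0.0423]
eef_rot: [[1.0, -0.0, 0.0], [-0.0, -1.0, 0.0], [0.0, -0.0, -1.0]]
ft_force: [-0.3, -0.3, -1.2]
width: 0.732
```

Call:
apply_moves --pt "0 0 0 0 0 1 0.5" --pt "0 0 0 0 0 2 0.5" --pt "0 0 0 0 0 2 0.5"

```text
time_s: 6.75
ee_pos: [0.4593, 0.197, 0.041]
eef_rot: [[1.0, -0.0, 0.001], [-0.0, -1.0, 0.0], [0.001, -0.0, -1.0]]
ft_force: [0.3, -0.2, 0.0]
width: 0.729
```

```bash
python3 -c "
from h import *
for i in range(2): p=bot.snapshot('scene')[0]
plan(.458,.1965,.04)
overlay('scene',p,[('sieve',.458,.197,.026),('catch_pan',.458,.197,0)],'b7',72,5)
"
```

```text
t 6.85 pos [0.4593 0.197  0.041 ] yaw -0.0002 w 0.731 F [0.5 0.1 1.3] q [ 0.17  0.3   1.93 -0.    0.92  1.74]
rot [-0.0002 -0.0012 -0.0002] mm [-1.3  0.5  1. ]
```

View pics/b7.png

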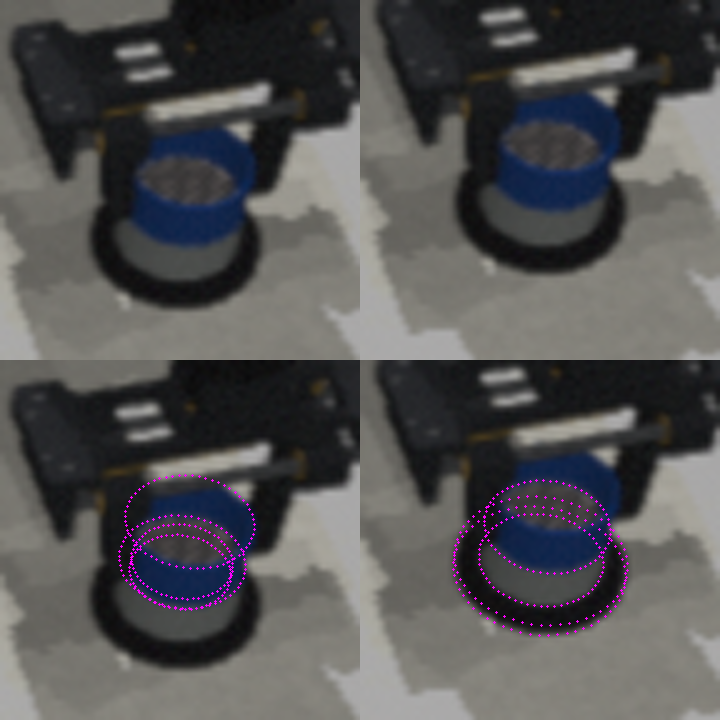

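Call:
apply_moves --pt "0 0 0 0 0 1 0.5" --pt "0 0 0 0 0 2 0.5" --pt "0 0 0 0 0 2 0.5"

```text
time_s: 7.1
ee_pos: [0.4594, 0.197, 0.0408]
eef_rot: [[1.0, 0.0, 0.001], [0.0, -1.0, -0.0], [0.001, 0.0, -1.0]]
ft_force: [-9.8, -2.3, 22.3]
width: 0.73
```

Call:
apply_moves --pt "0 0 0 0 0 -1 0.85" --pt "0 0 0 0 0 -1 1" --pt "0 0 0 0 0 -1 1" --pt "0 0 0 0 0 -20 1" --pt "0 0 0 0 0 -55 1"

```text
time_s: 7.52
ee_pos: [0.4554, 0.1962, 0.0902]
eef_rot: [[1.0, -0.0, -0.008], [-0.0, -1.0, -0.001], [-0.008, 0.001, -1.0]]
ft_force: [0.9, 0.5, -0.5]
width: 1.003
```

Call:
apply_moves --pt "0 0 0 -10 40 -30 1" --pt "0 0 0 -20 80 -60 1" --pt "0 0 0 -20 120 -60 1" --pt "0 0 0 -20 160 -60 1" --pt "0 0 0 -25 200 -60 1"

```text
time_s: 7.93
ee_pos: [0.4355, 0.006, 0.1546]
eef_rot: [[1.0, 0.001, 0.003], [0.001, -1.0, -0.001], [0.003, 0.001, -1.0]]
ft_force: [0.7, -0.2, 0.1]
width: 0.999
```

```bash
python3 -c "
from h import *
pics={n:bot.snapshot(n)[0] for n in ('scene','top')}
plan(.4325,-.1833,.1)
print(loc('fine_sieve','sieve',.458,.197,.026,30,pics))
for n in pics: overlay(n,pics[n],[('sieve',.458,.197,.026),('catch_pan',.458,.197,0)],'c1'+n,40,8)
im=np.hstack([cv2.imread('pics/c1scene.png')[:,:320],cv2.imread('pics/c1top.png')[:,:320]]);cv2.imwrite('pics/c1.png',im)
"
```

```text
t 8.03 pos [0.4351 0.0024 0.1538] yaw -0.0076 w 0.999 F [-0.1  0.8  0.2] q [-0.27 -0.04  2.03 -0.    1.15  1.31]
rot [ 0.002  -0.0015 -0.0076] mm [ -1.3 185.6  54.2]
fine_sieve scene [array([0.4586, 0.1978]), np.float64(516.0), np.float64(581.9311)]
fine_sieve top [array([0.457 , 0.1959]), np.float64(565.0), np.float64(525.2918)]
[0.45778718 0.19685489]
```

View pics/c1.png

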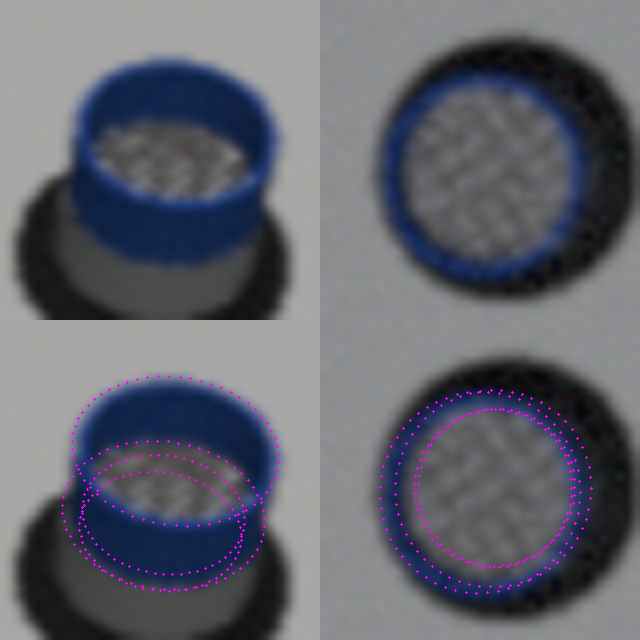

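Call:
apply_moves --pt "0 0 0 0 40 10 1" --pt "0 0 0 0 80 20 1" --pt "0 0 0 0 120 30 1" --pt "0 0 0 0 155 45 1" --pt "0 0 0 0 185 55 1"

```text
time_s: 8.45
ee_pos: [0.4345, -0.1787, 0.0971]
eef_rot: [[1.0, -0.001, -0.0], [-0.001, -1.0, 0.0], [-0.0, -0.0, -1.0]]
ft_force: [-0.2, 0.1, 0.2]
width: 0.999
```

Call:
apply_moves --pt "0 0 0 0 0 0 1" --pt "0 0 0 0 0 0 1" --pt "0 0 0 0 0 0 1"

```text
time_s: 8.7
ee_pos: [0.4347, -0.1762, 0.098]
eef_rot: [[1.0, -0.0, -0.001], [-0.0, -1.0, 0.001], [-0.001, -0.001, -1.0]]
ft_force: [0.6, -0.5, -0.3]
width: 0.997
```

```bash
python3 -c "
from h import *
p=bot.snapshot('scene')[0]
plan(.4335,-.1833,.014)
print(fit('scene',cmask('scene',p,'medium_sieve',.433,-.183),'sieve',0,(.43,-.18)))
overlay('scene',p,[('sieve',.4325,-.1833,0)],'g1',72,6)
"
```

```text
t 8.75 pos [ 0.4349 -0.1759  0.0982] yaw 0.0008 w 1.002 F [-0.   0.1 -0.4] q [-0.64  0.13  1.98  0.    1.03  0.93]
rot [-0.0008  0.0003  0.0008] mm [-1.3  7.5 84.2]
(array([ 0.43337342, -0.18284061]), 487.0, 599.9011771044461)
```

View pics/g1.png

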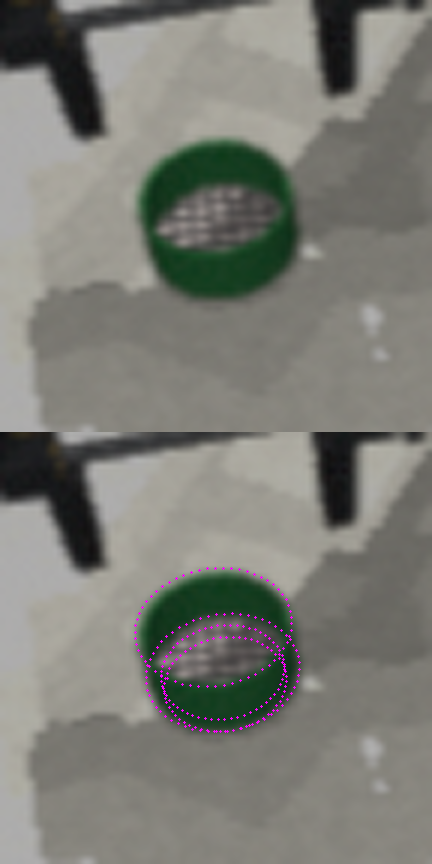

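Call:
apply_moves --pt "0 0 0 -0.5 4 25 1" --pt "0 0 0 -0.5 7 48 1" --pt "0 0 0 -0.5 7 68 1" --pt "0 0 0 -0.5 7 80 1" --pt "0 0 0 -0.5 7 84 1"

```text
time_s: 9.17
ee_pos: [0.4335, -0.1819, 0.0128]
eef_rot: [[1.0, 0.002, -0.002], [0.002, -1.0, 0.002], [-0.002, -0.002, -1.0]]
ft_force: [-0.2, 0.5, -0.3]
width: 0.998
```

Call:
apply_moves --pt "0 0 0 0 0 0 1" --pt "0 0 0 0 0 0 0.7" --pt "0 0 0 0 0 0 0.5" --pt "0 0 0 0 0 0 0.5" --pt "0 0 0 0 0 0 0.5"

```text
time_s: 9.58
ee_pos: [0.4351, -0.1846, 0.0153]
eef_rot: [[1.0, -0.0, 0.002], [-0.0, -1.0, -0.001], [0.002, 0.001, -1.0]]
ft_force: [0.9, 1.4, 4.6]
width: 0.75
```

Call:
apply_moves --pt "0 0 0 0 0 0 0.5" --pt "0 0 0 0 0 0 0.5" --pt "0 0 0 0 0 0 0.5"

```text
time_s: 9.83
ee_pos: [0.435, -0.1846, 0.0153]
eef_rot: [[1.0, -0.0, 0.002], [-0.0, -1.0, -0.001], [0.002, 0.001, -1.0]]
ft_force: [0.5, 2.1, 6.3]
width: 0.75
```

```bash
python3 -c "
from h import *
p=bot.snapshot('scene')[0]
plan(.4335,-.1833,.014)
overlay('scene',p,[('sieve',.433,-.1828,0)],'g2',72,5)
"
```

```text
t 9.88 pos [ 0.4351 -0.1846  0.0153] yaw -0.0003 w 0.747 F [0.3 2.  6.4] q [-0.65  0.3   2.    0.    0.84  0.92]
rot [ 0.0006 -0.0015 -0.0003] mm [-1.6 -1.3  1.3]
```

View pics/g2.png

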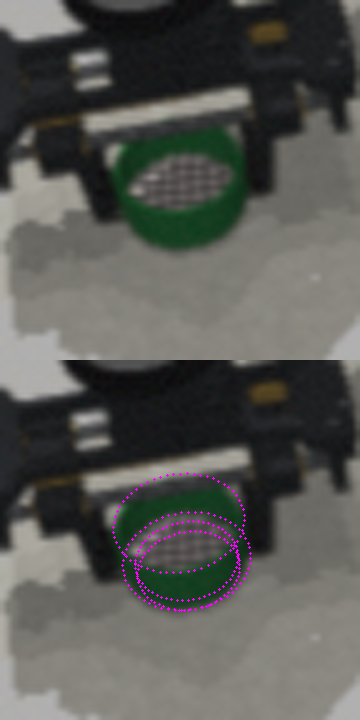

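Call:
apply_moves --pt "0 0 0 0 0 -15 0.5" --pt "0 0 0 0 0 -45 0.5" --pt "0 0 0 0 0 -80 0.5" --pt "0 0 0 0 0 -105 0.5" --pt "0 0 0 0 0 -115 0.5"

```text
time_s: 10.3
ee_pos: [0.436, -0.1856, 0.1331]
eef_rot: [[1.0, -0.0, 0.005], [-0.0, -1.0, -0.004], [0.005, 0.004, -1.0]]
ft_force: [1.0, -0.1, 0.0]
width: 0.751
```

Call:
apply_moves --pt "0 0 0 2 -25 0 0.5" --pt "0 0 0 5 -60 0 0.5" --pt "0 0 0 8 -100 0 0.5" --pt "0 0 0 11 -140 0 0.5" --pt "0 0 0 14 -180 0 0.5"

```text
time_s: 10.72
ee_pos: [0.4475, -0.0027, 0.1284]
eef_rot: [[1.0, -0.002, -0.001], [-0.002, -1.0, 0.0], [-0.001, -0.0, -1.0]]
ft_force: [0.8, 0.8, -1.4]
width: 0.749
```

```bash
python3 -c "
from h import *
plan(.46,.197,.13)
"
```

```text
t 10.72 pos [ 0.4475 -0.0027  0.1284] yaw -0.0016 w 0.749 F [ 0.8  0.8 -1.4] q [-0.27  0.03  2.01  0.    1.1   1.3 ]
rot [-0.0003  0.001  -0.0016] mm [  12.2 -199.7   -1.5]
```

Call:
apply_moves --pt "0 0 0 3 -40 0 0.5" --pt "0 0 0 5 -80 0 0.5" --pt "0 0 0 8 -120 0 0.5" --pt "0 0 0 10 -160 0 0.5" --pt "0 0 0 12 -185 0 0.5"

```text
time_s: 11.13
ee_pos: [0.4593, 0.1839, 0.1284]
eef_rot: [[1.0, 0.001, -0.001], [0.001, -1.0, 0.001], [-0.001, -0.001, -1.0]]
ft_force: [-0.5, -0.2, -1.5]
width: 0.752
```

Call:
apply_moves --pt "0 0 0 0 -15 0 0.5" --pt "0 0 0 0 -15 0 0.5" --pt "0 0 0 0 -15 10 0.5" --pt "0 0 0 0 -15 20 0.5" --pt "0 0 0 0 -15 20 0.5"

```text
time_s: 11.55
ee_pos: [0.4584, 0.1942, 0.1062]
eef_rot: [[1.0, -0.002, -0.005], [-0.002, -1.0, -0.001], [-0.005, 0.001, -1.0]]
ft_force: [-0.6, -0.0, -0.7]
width: 0.747
```

```bash
python3 -c "
from h import *
for i in range(3): p=bot.snapshot('scene')[0]
plan(.46,.197,.0713)
overlay('scene',p,[('sieve',.458,.197,.094),('sieve',.458,.197,.026)],'g3',72,5)
"
```

```text
t 11.7 pos [0.4601 0.1947 0.1087] yaw -0.0019 w 0.747 F [-0.   0.9 -0.3] q [ 0.16  0.18  1.9  -0.    1.07  1.73]
rot [ 0.0003  0.0013 -0.0019] mm [-0.1 -2.3 37.4]
```

View pics/g3.png

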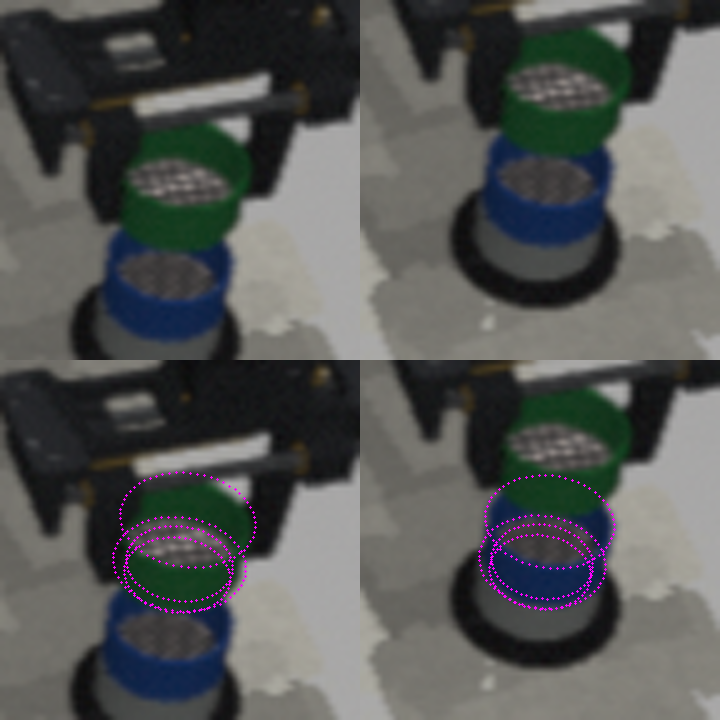

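Call:
apply_moves --pt "0 0 0 0 -2.3 8 0.5" --pt "0 0 0 0 -2.3 18 0.5" --pt "0 0 0 0 -2.3 27 0.5" --pt "0 0 0 0 -2.3 32 0.5" --pt "0 0 0 0 -2.3 35 0.5"

```text
time_s: 12.12
ee_pos: [0.4595, 0.1978, 0.0728]
eef_rot: [[1.0, -0.0, -0.002], [-0.0, -1.0, -0.0], [-0.002, 0.0, -1.0]]
ft_force: [-0.2, 0.2, -1.3]
width: 0.75
```

Call:
apply_moves --pt "0 0 0 0 0 1 0.5" --pt "0 0 0 0 0 2 0.5" --pt "0 0 0 0 0 3 0.5" --pt "0 0 0 0 0 4 0.5"

```text
time_s: 12.45
ee_pos: [0.4608, 0.1981, 0.0712]
eef_rot: [[1.0, -0.0, 0.0], [-0.0, -1.0, -0.0], [0.0, 0.0, -1.0]]
ft_force: [-6.6, -2.3, 15.7]
width: 0.753
```

```bash
python3 -c "
from h import *
p=bot.snapshot('scene')[0]
plan(.46,.197,.0713)
overlay('scene',p,[('sieve',.458,.197,.056),('sieve',.458,.197,.026)],'g4',72,5)
"
```

```text
t 12.5 pos [0.4607 0.1981 0.0713] yaw -0.0 w 0.752 F [-2.8 -0.5  5.2] q [ 0.17  0.24  1.91 -0.    0.98  1.74]
rot [ 0.     -0.0004 -0.    ] mm [-0.7  1.1 -0. ]
```

View pics/g4.png

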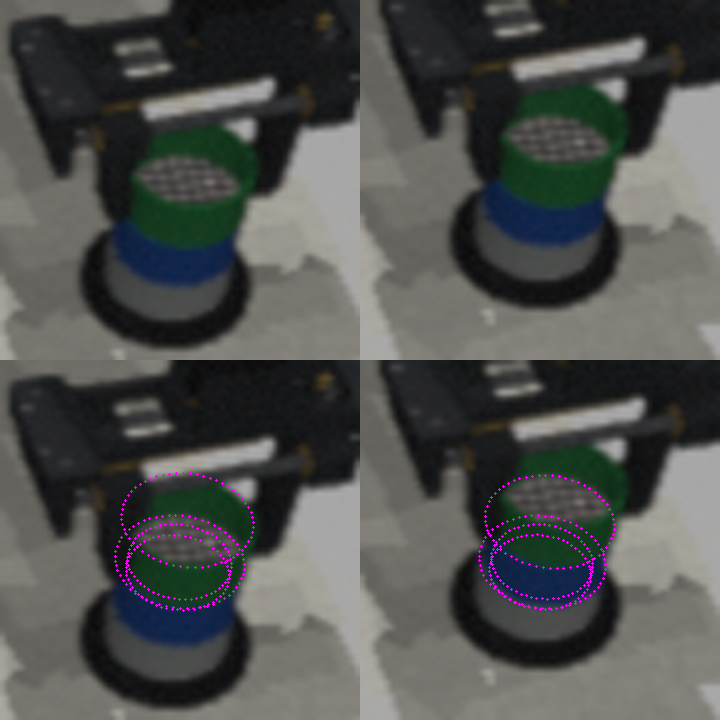

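Call:
apply_moves --pt "0 0 0 0 0 -1 0.85" --pt "0 0 0 0 0 -2 1" --pt "0 0 0 0 0 -2 1" --pt "0 0 0 0 0 -25 1" --pt "0 0 0 0 0 -60 1"

```text
time_s: 12.92
ee_pos: [0.4575, 0.1974, 0.1277]
eef_rot: [[1.0, -0.0, -0.007], [-0.0, -1.0, -0.001], [-0.007, 0.001, -1.0]]
ft_force: [0.9, -0.3, -0.6]
width: 0.998
```

Call:
apply_moves --pt "0 0 0 20 35 -10 1" --pt "0 0 0 38 70 -10 1" --pt "0 0 0 56 105 -10 1" --pt "0 0 0 74 140 -10 1" --pt "0 0 0 92 175 -10 1"

```text
time_s: 13.33
ee_pos: [0.5531, 0.0213, 0.1407]
eef_rot: [[1.0, 0.0, 0.001], [0.0, -1.0, -0.0], [0.001, 0.0, -1.0]]
ft_force: [0.6, -0.2, 0.7]
width: 0.999
```

```bash
python3 -c "
from h import *
pics={n:bot.snapshot(n)[0] for n in ('scene','top')}
plan(.6485,-.217,.11)
print(loc('medium_sieve','sieve',.458,.197,.056,30,pics))
print(loc('coarse_sieve','sieve',.648,-.217,.0,30,pics))
for n in pics: overlay(n,pics[n],[('sieve',.458,.197,.056),('sieve',.458,.197,.026)],'c1'+n,40,8)
im=np.hstack([cv2.imread('pics/c1scene.png')[:,:320],cv2.imread('pics/c1top.png')[:,:320]]);cv2.imwrite('pics/c2.png',im)
"
```

```text
t 13.43 pos [0.5551 0.0179 0.141 ] yaw -0.0055 w 1.0 F [-0.   0.8  0.1] q [-0.18  0.24  1.74 -0.    1.15  1.4 ]
rot [ 0.0018 -0.0031 -0.0055] mm [ 94.6 234.4  31.7]
medium_sieve scene [array([0.4598, 0.1981]), np.float64(518.5), np.float64(607.2624)]
medium_sieve top [array([0.4582, 0.1951]), np.float64(514.5), np.float64(551.1548)]
[0.45901041 0.19660453]
coarse_sieve scene [array([ 0.6478, -0.2169]), np.float64(700.5), np.float64(775.1611)]
coarse_sieve top [array([ 0.6469, -0.2172]), np.float64(407.0), np.float64(503.2796)]
[ 0.64737639 -0.21707164]
```

View pics/c2.png

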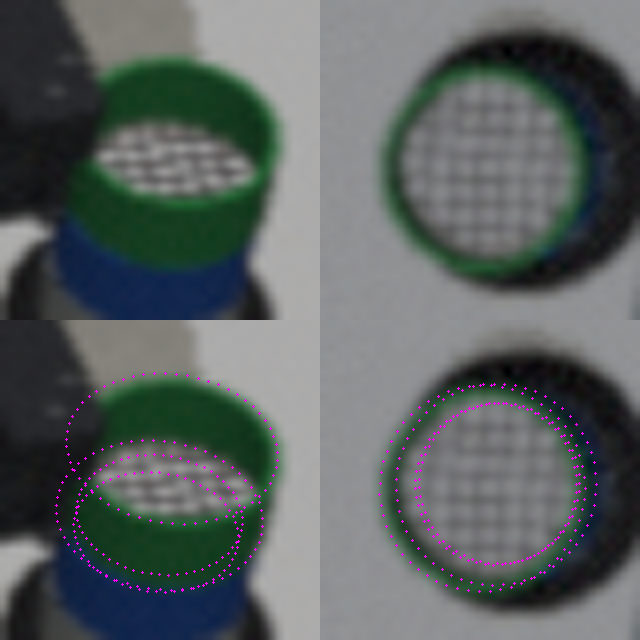

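Call:
apply_moves --pt "0 0 0 15 36 5 1" --pt "0 0 0 30 72 10 1" --pt "0 0 0 45 108 15 1" --pt "0 0 0 60 144 20 1" --pt "0 0 0 75 180 25 1"

```text
time_s: 13.85
ee_pos: [0.6276, -0.1579, 0.1149]
eef_rot: [[1.0, 0.0, -0.0], [0.0, -1.0, 0.0], [-0.0, -0.0, -1.0]]
ft_force: [0.6, -0.2, -0.3]
width: 0.999
```

Call:
apply_moves --pt "0 0 0 15 36 5 1" --pt "0 0 0 20 53 5 1" --pt "0 0 0 20 53 5 1" --pt "0 0 0 20 53 5 1"

```text
time_s: 14.18
ee_pos: [0.647, -0.2101, 0.1096]
eef_rot: [[1.0, -0.002, -0.001], [-0.002, -1.0, 0.001], [-0.001, -0.001, -1.0]]
ft_force: [-0.4, 1.2, -0.0]
width: 1.0
```

```bash
python3 -c "
from h import *
for i in range(2): p=bot.snapshot('scene')[0]
plan(.649,-.217,.0145)
overlay('scene',p,[('sieve',.6475,-.217,0)],'y1',72,5)
"
```

```text
t 14.28 pos [ 0.6468 -0.2083  0.11  ] yaw 0.0007 w 1.0 F [-0.5  0.   0.1] q [-0.49  0.53  1.41  0.    1.19  1.08]
rot [-0.001   0.0009  0.0007] mm [ 2.3  8.8 95.4]
```

View pics/y1.png

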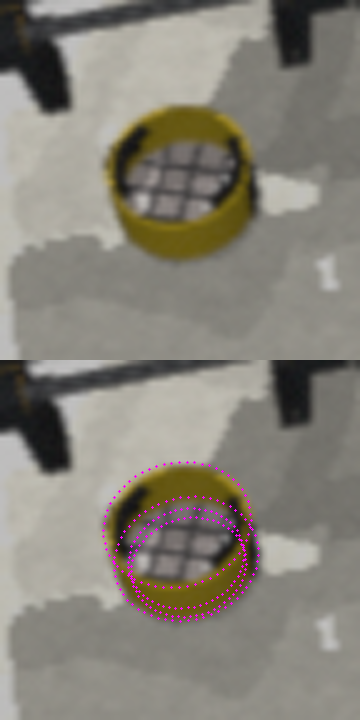

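Good alignment; descend and grip.

Call:
apply_moves --pt "0 0 0 2 5 28 1" --pt "0 0 0 2 8.5 55 1" --pt "0 0 0 2 8.5 78 1" --pt "0 0 0 2 8.5 91 1" --pt "0 0 0 2 8.5 95 1"

```text
time_s: 14.7
ee_pos: [0.6474, -0.2159, 0.0125]
eef_rot: [[1.0, 0.001, -0.004], [0.001, -1.0, 0.003], [-0.004, -0.003, -1.0]]
ft_force: [0.9, 1.1, -0.2]
width: 1.001
```

Call:
apply_moves --pt "0 0 0 0 0 0 1" --pt "0 0 0 0 0 0 0.7" --pt "0 0 0 0 0 0 0.5" --pt "0 0 0 0 0 0 0.5" --pt "0 0 0 0 0 0 0.5"

```text
time_s: 15.12
ee_pos: [0.6503, -0.2189, 0.0171]
eef_rot: [[1.0, -0.0, 0.002], [-0.0, -1.0, -0.001], [0.002, 0.001, -1.0]]
ft_force: [-0.6, 0.3, 2.9]
width: 0.754
```

Call:
apply_moves --pt "0 0 0 0 0 0 0.5" --pt "0 0 0 0 0 0 0.5" --pt "0 0 0 0 0 0 0.5"

```text
time_s: 15.37
ee_pos: [0.6503, -0.2189, 0.017]
eef_rot: [[1.0, -0.0, 0.002], [-0.0, -1.0, -0.001], [0.002, 0.001, -1.0]]
ft_force: [-0.8, 0.6, 6.6]
width: 0.754
```

```bash
python3 -c "
from h import *
p=bot.snapshot('scene')[0]
plan(.649,-.217,.0145)
overlay('scene',p,[('sieve',.6475,-.217,0)],'y2',72,5)
"
```

```text
t 15.42 pos [ 0.6504 -0.2189  0.0171] yaw -0.0002 w 0.753 F [-0.   2.   6.2] q [-0.5   0.67  1.42  0.    1.05  1.07]
rot [ 0.0009 -0.0023 -0.0002] mm [-1.4 -1.9  2.6]
```

View pics/y2.png

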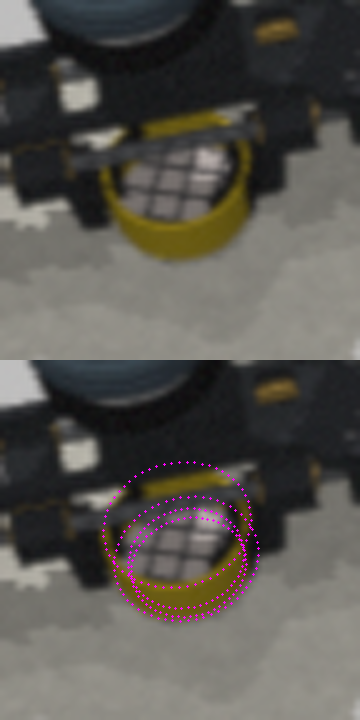

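Call:
apply_moves --pt "0 0 0 0 0 -15 0.5" --pt "0 0 0 0 0 -45 0.5" --pt "0 0 0 0 0 -80 0.5" --pt "0 0 0 -10 -15 -115 0.5" --pt "0 0 0 -25 -40 -140 0.5"

```text
time_s: 15.83
ee_pos: [0.6257, -0.1811, 0.1597]
eef_rot: [[1.0, -0.003, 0.005], [-0.003, -1.0, -0.003], [0.005, 0.003, -1.0]]
ft_force: [0.1, 0.3, -0.7]
width: 0.748
```

Call:
apply_moves --pt "0 0 0 -18 -35 0 0.5" --pt "0 0 0 -36 -70 0 0.5" --pt "0 0 0 -54 -105 0 0.5" --pt "0 0 0 -72 -140 0 0.5" --pt "0 0 0 -90 -175 0 0.5"

```text
time_s: 16.25
ee_pos: [0.533, -0.0022, 0.1561]
eef_rot: [[1.0, -0.001, 0.001], [-0.001, -1.0, -0.0], [0.001, 0.0, -1.0]]
ft_force: [0.6, 0.2, -2.0]
width: 0.752
```

```bash
python3 -c "
from h import *
plan(.462,.197,.155)
"
```

```text
t 16.25 pos [ 0.533  -0.0022  0.1561] yaw -0.0008 w 0.752 F [ 0.6  0.2 -2. ] q [-0.23  0.18  1.79 -0.    1.17  1.34]
rot [ 0.0002 -0.0006 -0.0008] mm [ -71.2 -199.2    1. ]
```

Call:
apply_moves --pt "0 0 0 -14 -38 0 0.5" --pt "0 0 0 -28 -76 0 0.5" --pt "0 0 0 -42 -114 0 0.5" --pt "0 0 0 -56 -152 0 0.5" --pt "0 0 0 -68 -185 0 0.5"

```text
time_s: 16.67
ee_pos: [0.465, 0.1834, 0.1562]
eef_rot: [[1.0, 0.0, 0.001], [0.0, -1.0, 0.0], [0.001, -0.0, -1.0]]
ft_force: [1.2, -0.0, -1.6]
width: 0.747
```

Call:
apply_moves --pt "0 0 0 -4 -16 0 0.5" --pt "0 0 0 -4 -16 0 0.5" --pt "0 0 0 -4 -16 5 0.5" --pt "0 0 0 -4 -16 15 0.5" --pt "0 0 0 -4 -16 15 0.5"

```text
time_s: 17.08
ee_pos: [0.4615, 0.1962, 0.1383]
eef_rot: [[1.0, -0.002, -0.003], [-0.002, -1.0, -0.001], [-0.003, 0.001, -1.0]]
ft_force: [-0.6, -0.2, -1.8]
width: 0.752
```

```bash
python3 -c "
from h import *
for i in range(3): p=bot.snapshot('scene')[0]
plan(.462,.197,.103)
overlay('scene',p,[('sieve',.459,.197,.124),('sieve',.459,.197,.056)],'y3',72,5)
"
```

```text
t 17.23 pos [0.4625 0.1964 0.1398] yaw -0.0021 w 0.749 F [ 0.5 -0.5 -1.8] q [ 0.17  0.14  1.87 -0.    1.13  1.74]
rot [ 0.0003  0.0011 -0.0021] mm [-0.4 -0.6 36.8]
```

View pics/y3.png

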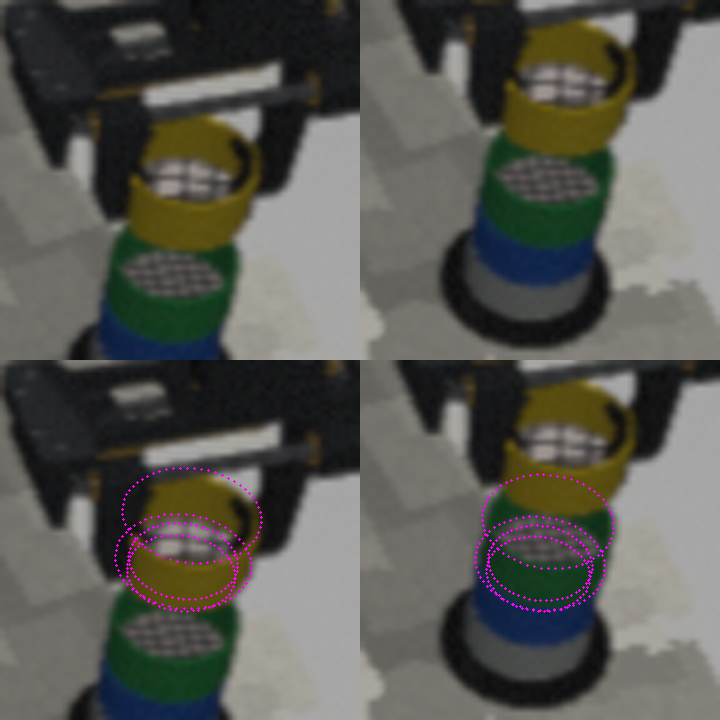

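Both fit their models. Lower.

Call:
apply_moves --pt "0 0 0 0 -0.5 8 0.5" --pt "0 0 0 0 -0.5 18 0.5" --pt "0 0 0 0 -0.5 27 0.5" --pt "0 0 0 0 -0.5 32 0.5" --pt "0 0 0 0 -0.5 35 0.5"

```text
time_s: 17.65
ee_pos: [0.4614, 0.1978, 0.1037]
eef_rot: [[1.0, -0.0, -0.002], [-0.0, -1.0, -0.0], [-0.002, 0.0, -1.0]]
ft_force: [-0.5, -0.3, -1.5]
width: 0.751
```

Call:
apply_moves --pt "0 0 0 0 0 1 0.5" --pt "0 0 0 0 0 2 0.5" --pt "0 0 0 0 0 3 0.5" --pt "0 0 0 0 0 3 0.5"

```text
time_s: 17.98
ee_pos: [0.4628, 0.1981, 0.103]
eef_rot: [[1.0, -0.0, 0.001], [-0.0, -1.0, 0.0], [0.001, -0.0, -1.0]]
ft_force: [-1.4, -1.0, 1.1]
width: 0.752
```

```bash
python3 -c "
from h import *
p=bot.snapshot('scene')[0]
plan(.462,.197,.103)
overlay('scene',p,[('sieve',.459,.197,.086),('sieve',.459,.197,.056)],'y4',72,5)
"
```

```text
t 18.03 pos [0.4628 0.1981 0.103 ] yaw 0.0 w 0.75 F [-1.1 -0.5  3.1] q [ 0.17  0.19  1.89 -0.    1.05  1.74]
rot [-0.0001 -0.0011  0.    ] mm [-0.8  1.1 -0. ]
```

View pics/y4.png

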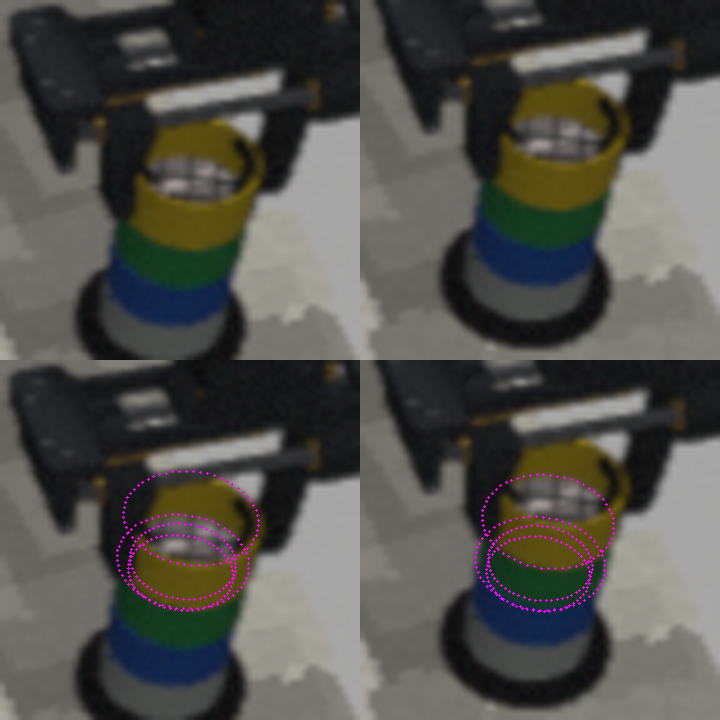

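Call:
apply_moves --pt "0 0 0 0 0.5 1 0.5" --pt "0 0 0 0 0.5 1.5 0.5"

```text
time_s: 18.2
ee_pos: [0.4633, 0.1981, 0.1029]
eef_rot: [[1.0, 0.0, 0.002], [0.0, -1.0, 0.001], [0.002, -0.001, -1.0]]
ft_force: [-7.0, -0.2, 18.6]
width: 0.751
```

Call:
apply_moves --pt "0 0 0 0 0 -1 0.85" --pt "0 0 0 0 0 -2 1" --pt "0 0 0 0 0 -2 1" --pt "0 0 0 0 0 -25 1" --pt "0 0 0 0 0 -60 1"

```text
time_s: 18.62
ee_pos: [0.4595, 0.1969, 0.1579]
eef_rot: [[1.0, -0.0, -0.008], [-0.0, -1.0, -0.001], [-0.008, 0.001, -1.0]]
ft_force: [0.7, -0.5, 1.1]
width: 1.005
```

Call:
apply_moves --pt "0 0 0 20 35 -10 1" --pt "0 0 0 38 70 -10 1" --pt "0 0 0 56 105 -10 1" --pt "0 0 0 74 140 -10 1" --pt "0 0 0 92 175 -10 1"

```text
time_s: 19.03
ee_pos: [0.555, 0.0208, 0.1709]
eef_rot: [[1.0, 0.0, 0.001], [0.0, -1.0, -0.0], [0.001, 0.0, -1.0]]
ft_force: [0.4, -0.4, 0.3]
width: 1.001
```

Call:
apply_moves --pt "0 0 0.12 0 20 0 1" --pt "0 0 0.24 0 40 0 1" --pt "0 0 0.36 0 60 0 1" --pt "0 0 0.48 0 60 0 1" --pt "0 0 0.6 0 60 0 1"

```text
time_s: 19.45
ee_pos: [0.5543, -0.0391, 0.1704]
eef_rot: [[0.82, -0.572, -0.0], [-0.572, -0.82, -0.0], [-0.0, 0.0, -1.0]]
ft_force: [0.3, -0.1, 0.2]
width: 1.004
```

```bash
python3 -c "
from h import *
pics={n:bot.snapshot(n)[0] for n in ('scene','top')}
plan(.5625,.022,.1,np.pi-.06)
print(loc('coarse_sieve','sieve',.459,.197,.086,30,pics))
for n in pics: 
  overlay(n,pics[n],[('sieve',.459,.197,.086)],'c1'+n,40,8)
  for r in (.0255,.028): print(n,r,(ring(n,pics[n],.4595,.1975,.124,r).max(1)).tolist())
im=np.hstack([cv2.imread('pics/c1scene.png')[:,:320],cv2.imread('pics/c1top.png')[:,:320]]);cv2.imwrite('pics/c3.png',im)
cv2.imwrite('pics/c3s.png',pics['scene'][:,:,::-1])
"
```

```text
t 19.55 pos [ 0.5542 -0.038   0.1704] yaw -0.6024 w 0.999 F [0.2 0.2 0.1] q [-0.28  0.21  1.72  0.    1.21  1.89]
rot [5.0000e-04 1.0000e-04 2.5992e+00] mm [-27.2 -54.1  70.4]
coarse_sieve scene [array([0.4609, 0.1983]), np.float64(574.0), np.float64(634.3189)]
coarse_sieve top [array([0.4594, 0.1961]), np.float64(540.0), np.float64(579.4281)]
[0.4601234  0.19715997]
scene 0.0255 [139, 124, 142, 77, 55, 52, 52, 49, 40, 35, 40, 82, 94, 100, 106, 103, 105, 106, 104, 112, 104, 70, 50, 46, 38, 44, 50, 46, 47, 60, 86, 147, 155, 131, 116, 136]
scene 0.028 [114, 131, 133, 61, 41, 44, 41, 44, 48, 61, 59, 101, 116, 119, 132, 130, 139, 141, 130, 135, 129, 110, 98, 94, 74, 80, 83, 86, 74, 77, 101, 130, 134, 108, 109, 120]
top 0.0255 [124, 122, 115, 78, 57, 55, 42, 45, 54, 51, 47, 63, 85, 79, 90, 99, 98, 102, 120, 120, 95, 61, 55, 59, 70, 67, 61, 65, 60, 85, 114, 142, 141, 123, 138, 143]
top 0.028 [124, 119, 114, 84, 68, 68, 58, 67, 64, 68, 61, 74, 93, 85, 89, 92, 88, 100, 106, 110, 100, 70, 63, 63, 65, 69, 69, 74, 70, 107, 120, 139, 136, 123, 137, 140]
```

View pics/c3.png

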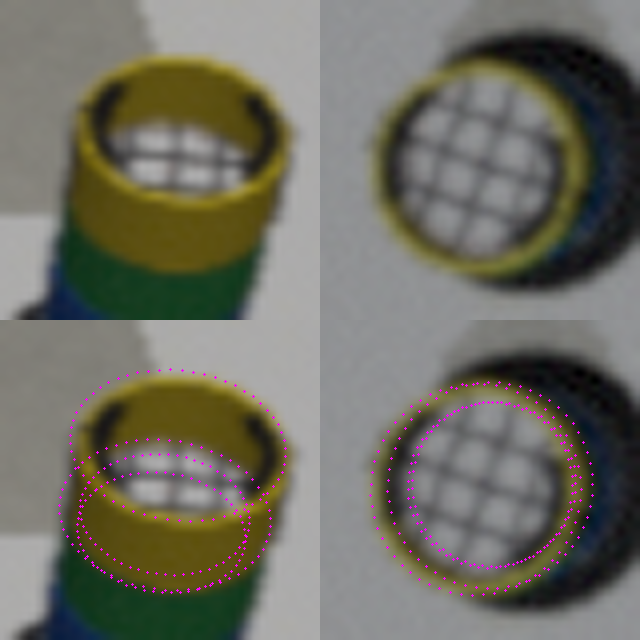

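View pics/c3s.png

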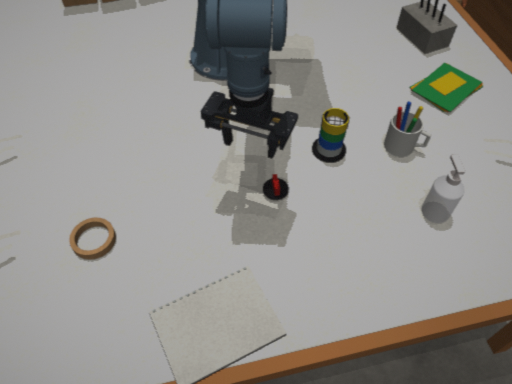

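Call:
apply_moves --pt "0 0 -0.124 -10 -20 5 1" --pt "0 0 -0.248 -20 -40 10 1" --pt "0 0 -0.372 -27 -54 20 1" --pt "0 0 -0.496 -27 -54 30 1" --pt "0 0 -0.62 -27 -54 30 1"

```text
time_s: 19.97
ee_pos: [0.5612, 0.0239, 0.1385]
eef_rot: [[0.999, 0.033, -0.003], [0.033, -0.999, 0.001], [-0.003, -0.001, -1.0]]
ft_force: [0.2, -0.1, -0.5]
width: 0.998
```

Call:
apply_moves --pt "0 0 -0.124 0 0 0 1" --pt "0 0 -0.248 0 0 0 1" --pt "0 0 -0.372 0 0 0 1" --pt "0 0 -0.496 0 0 0 1" --pt "0 0 -0.62 0 0 0 1"

```text
time_s: 20.38
ee_pos: [0.5625, 0.0227, 0.1406]
eef_rot: [[0.795, 0.606, -0.0], [0.606, -0.795, 0.0], [-0.0, -0.0, -1.0]]
ft_force: [1.1, 0.3, 0.9]
width: 1.0
```

Call:
apply_moves --pt "0 0 -0.124 0 0 0 1" --pt "0 0 -0.248 0 0 0 1" --pt "0 0 -0.372 0 0 0 1" --pt "0 0 -0.496 0 0 0 1" --pt "0 0 -0.62 0 0 0 1"

```text
time_s: 20.8
ee_pos: [0.5625, 0.0226, 0.1406]
eef_rot: [[0.295, 0.955, -0.0], [0.955, -0.295, -0.0], [-0.0, -0.0, -1.0]]
ft_force: [0.2, 0.0, 0.7]
width: 0.998
```

Call:
apply_moves --pt "0 0 -0.124 0 0 0 1" --pt "0 0 -0.248 0 0 0 1" --pt "0 0 -0.372 0 0 0 1" --pt "0 0 -0.496 0 0 0 1" --pt "0 0 -0.62 0 0 0 1"

```text
time_s: 21.22
ee_pos: [0.5625, 0.0226, 0.1406]
eef_rot: [[-0.315, 0.949, -0.0], [0.949, 0.315, -0.0], [0.0, -0.0, -1.0]]
ft_force: [-0.3, 0.7, -0.6]
width: 1.0
```

Call:
apply_moves --pt "0 0 -0.124 0 0 0 1" --pt "0 0 -0.248 0 0 0 1" --pt "0 0 -0.372 0 0 0 1" --pt "0 0 -0.496 0 0 0 1" --pt "0 0 -0.62 0 0 0 1"

```text
time_s: 21.63
ee_pos: [0.5625, 0.0226, 0.1406]
eef_rot: [[-0.808, 0.59, -0.0], [0.59, 0.808, -0.0], [0.0, -0.0, -1.0]]
ft_force: [-0.1, 0.0, 0.3]
width: 0.997
```

```bash
python3 -c "
from h import *
plan(.5625,.0225,.1,np.pi-.06)
"
```

```text
t 21.63 pos [0.5625 0.0226 0.1406] yaw 2.5111 w 0.997 F [-0.1  0.   0.3] q [-0.17  0.26  1.72 -0.    1.16 -1.11]
rot [-1.000e-04 -0.000e+00 -5.705e-01] mm [-0.1 -0.1 40.6]
```

Call:
apply_moves --pt "0 0 -0.124 0 0 10 1" --pt "0 0 -0.248 0 0 20 1" --pt "0 0 -0.372 0 0 30 1" --pt "0 0 -0.496 0 0 38 1" --pt "0 0 -0.57 0 0 40 1"

```text
time_s: 22.05
ee_pos: [0.5615, 0.0228, 0.0991]
eef_rot: [[-0.998, 0.06, -0.002], [0.06, 0.998, 0.0], [0.002, 0.0, -1.0]]
ft_force: [-0.0, -0.0, -0.2]
width: 0.997
```

```bash
python3 -c "
from h import *
for i in range(2): p=bot.snapshot('scene')[0]
plan(.5625,.0225,.021,np.pi-.06)
overlay('scene',p,[('lid',.5612,.0225,0)],'l1',72,6)
"
```

```text
t 22.15 pos [0.5619 0.0227 0.0999] yaw 3.0746 w 1.002 F [ 0.2  0.5 -0.5] q [-0.17  0.32  1.74 -0.    1.08 -1.67]
rot [ 0.0001 -0.0015 -0.007 ] mm [-0.7 -0.1 78.9]
```

View pics/l1.png

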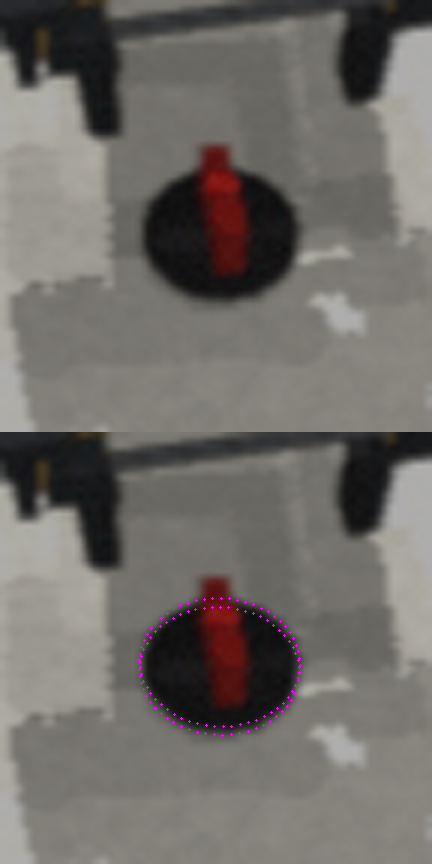

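Call:
apply_moves --pt "0 0 0 0 0 22 1" --pt "0 0 0 0 0 45 1" --pt "0 0 0 0 0 64 1" --pt "0 0 0 0 0 75 1" --pt "0 0 0 0 0 78 1"

```text
time_s: 22.57
ee_pos: [0.5613, 0.0226, 0.021]
eef_rot: [[-0.997, 0.072, -0.003], [0.072, 0.997, 0.001], [0.003, 0.0, -1.0]]
ft_force: [-0.6, -0.1, -0.1]
width: 0.999
```

Call:
apply_moves --pt "0 0 0 0 0 0 0.8" --pt "0 0 0 0 0 0 0.5" --pt "0 0 0 0 0 0 0.3" --pt "0 0 0 0 0 0 0.2" --pt "0 0 0 0 0 0 0"

```text
time_s: 22.98
ee_pos: [0.5633, 0.0222, 0.0238]
eef_rot: [[-0.997, 0.072, 0.002], [0.072, 0.997, -0.0], [-0.002, -0.0, -1.0]]
ft_force: [0.1, 0.1, 0.6]
width: 0.647
```

Call:
apply_moves --pt "0 0 0 0 0 0 0" --pt "0 0 0 0 0 0 0" --pt "0 0 0 0 0 0 0" --pt "0 0 0 0 0 0 0" --pt "0 0 0 0 0 0 0"

```text
time_s: 23.4
ee_pos: [0.5625, 0.0223, 0.0228]
eef_rot: [[-0.997, 0.072, -0.0], [0.072, 0.997, 0.0], [0.0, 0.0, -1.0]]
ft_force: [0.2, 0.8, 0.6]
width: 0.274
```

```bash
python3 -c "
from h import *
p=bot.snapshot('scene')[0]
plan(.5625,.0225,.021,np.pi-.06)
overlay('scene',p,[('lid',.5612,.0225,0)],'l2',72,6)
"
```

```text
t 23.45 pos [0.5625 0.0223 0.0227] yaw 3.0697 w 0.222 F [-0.2  0.2 -0.5] q [-0.17  0.44  1.77  0.    0.93 -1.67]
rot [ 0.     -0.0001 -0.0118] mm [-0.   0.2  1.7]
```

View pics/l2.png

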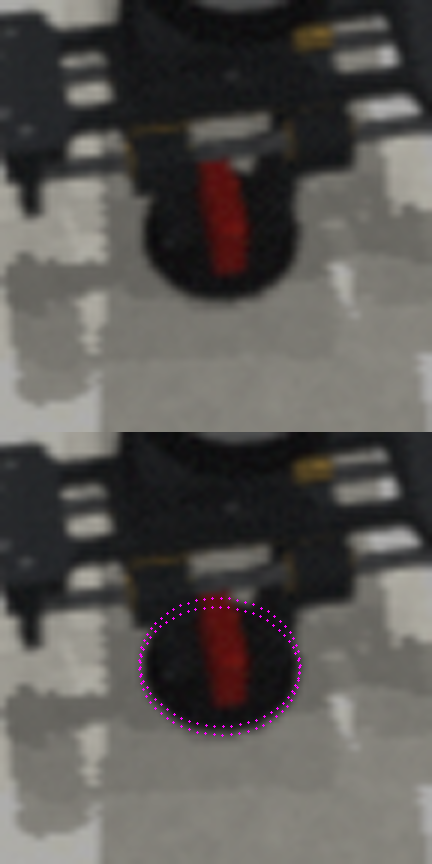

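Call:
apply_moves --pt "0 0 0 0 0 2.5 0.25" --pt "0 0 0 0 0 2.5 0.1" --pt "0 0 0 0 0 2.5 0" --pt "0 0 0 0 0 2.5 0" --pt "0 0 0 0 0 2.5 0"

```text
time_s: 23.87
ee_pos: [0.5624, 0.0223, 0.0201]
eef_rot: [[-0.997, 0.072, -0.0], [0.072, 0.997, 0.0], [0.0, 0.0, -1.0]]
ft_force: [0.3, -0.7, -0.6]
width: 0.131
```

Call:
apply_moves --pt "0 0 0 0 0 0 0" --pt "0 0 0 0 0 0 0" --pt "0 0 0 0 0 0 0"

```text
time_s: 24.12
ee_pos: [0.5625, 0.0223, 0.0203]
eef_rot: [[-0.997, 0.072, -0.0], [0.072, 0.997, 0.0], [0.0, 0.0, -1.0]]
ft_force: [0.5, -0.5, -1.1]
width: 0.133
```

Call:
apply_moves --pt "0 0 0 0 0 -20 0" --pt "0 0 0 0 0 -55 0" --pt "0 0 0 0 0 -90 0" --pt "0 0 0 0 0 -130 0" --pt "0 0 0 0 0 -160 0"

```text
time_s: 24.53
ee_pos: [0.5631, 0.0223, 0.1834]
eef_rot: [[-0.997, 0.072, 0.002], [0.072, 0.997, -0.0], [-0.002, -0.0, -1.0]]
ft_force: [0.4, 0.4, -0.2]
width: 0.131
```

```bash
python3 -c "
from h import *
for i in range(2): p=bot.snapshot('scene')[0]
plan(.4611,.197,.18,2.81)
overlay('scene',p,[('lid',.5612,.0225,.16)],'l3',80,6)
"
```

```text
t 24.63 pos [0.5663 0.0218 0.1869] yaw 3.07 w 0.134 F [ 0.4 -0.   0.4] q [-0.17  0.21  1.69  0.    1.24 -1.67]
rot [0.0004 0.0115 0.26  ] mm [117.6 167.3   5.3]
```

View pics/l3.png

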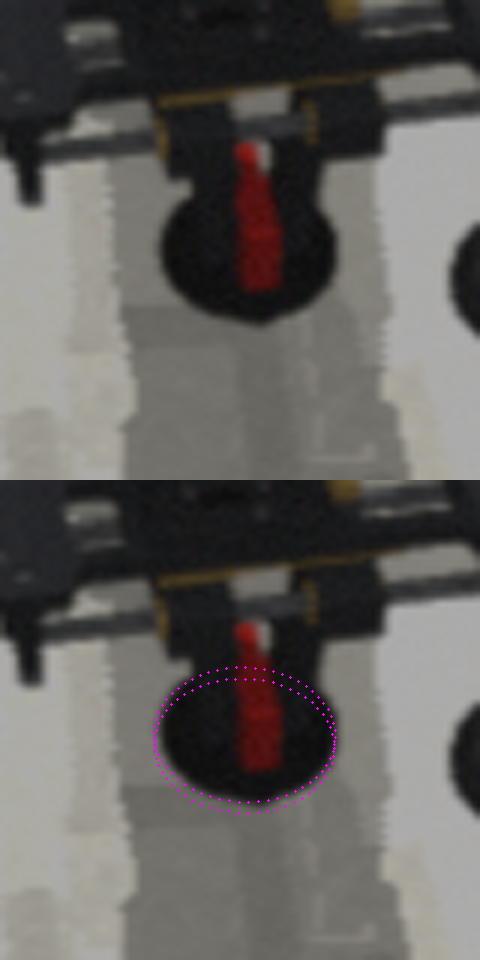

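Call:
apply_moves --pt "0 0 0.05 21 31 0 0" --pt "0 0 0.1 43 63 0 0" --pt "0 0 0.16 65 95 0 0" --pt "0 0 0.22 88 129 0 0" --pt "0 0 0.26 107 157 0 0"

```text
time_s: 25.05
ee_pos: [0.4648, 0.1882, 0.1791]
eef_rot: [[-0.944, 0.329, -0.002], [0.329, 0.944, 0.0], [0.002, -0.0, -1.0]]
ft_force: [-0.0, 0.6, -0.8]
width: 0.135
```

```bash
python3 -c "
from h import *
for i in range(4): p=bot.snapshot('scene')[0]
plan(.4611,.197,.155,2.81)
"
```

```text
t 25.25 pos [0.4664 0.187  0.1795] yaw 2.8128 w 0.135 F [ 0.4  0.1 -0.5] q [ 0.15  0.08  1.84 -0.    1.22 -1.1 ]
rot [-0.0008 -0.0006  0.0028] mm [ 8.2  7.7 24.5]
```

Call:
apply_moves --pt "0 0 0 4 4 6 0" --pt "0 0 0 8 7.5 12 0" --pt "0 0 0 8 7.5 20 0" --pt "0 0 0 8 7.5 25 0" --pt "0 0 0 8 7.5 25 0"

```text
time_s: 25.67
ee_pos: [0.4611, 0.1955, 0.1533]
eef_rot: [[-0.945, 0.327, -0.003], [0.327, 0.945, -0.001], [0.003, -0.002, -1.0]]
ft_force: [-0.7, 0.3, -1.1]
width: 0.132
```

```bash
python3 -c "
from h import *
for i in range(4): p=bot.snapshot('scene')[0]
plan(.4611,.197,.1343,2.81)
overlay('scene',p,[('lid',.4601,.1972,.135),('sieve',.4601,.1972,.086)],'l4',66,6)
t=bot.snapshot('top')[0]; cv2.imwrite('pics/l4t.png',t[:,:,::-1])
"
```

```text
t 25.87 pos [0.4623 0.196  0.1554] yaw 2.8093 w 0.133 F [ 0.6 -0.2 -0.1] q [ 0.16  0.11  1.86 -0.    1.16 -1.07]
rot [ 0.0001  0.0003 -0.0007] mm [ 1.5  0.5 21.1]
```

View pics/l4.png

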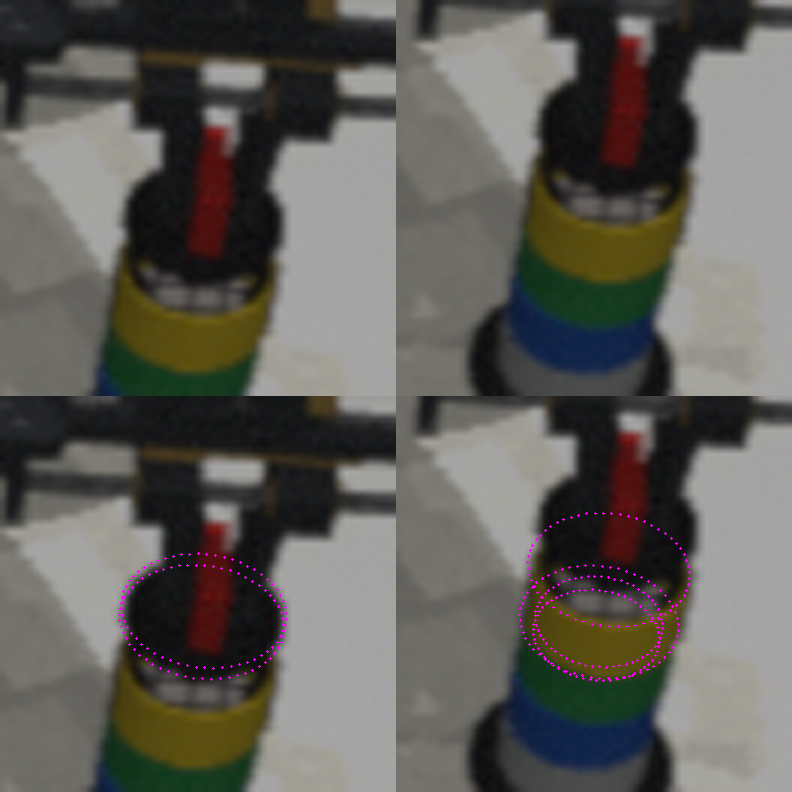

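Call:
apply_moves --pt "0 0 0 0.8 0.6 4 0" --pt "0 0 0 0.8 0.6 8 0" --pt "0 0 0 0.8 0.6 10 0" --pt "0 0 0 0.8 0.6 12 0" --pt "0 0 0 0.8 0.6 14 0"

```text
time_s: 26.33
ee_pos: [0.4613, 0.1971, 0.141]
eef_rot: [[-0.945, 0.326, -0.0], [0.326, 0.945, -0.0], [0.0, -0.0, -1.0]]
ft_force: [0.3, -1.2, -0.6]
width: 0.136
```

```bash
python3 -c "
from h import *
plan(.4614,.197,.1343,2.81)
"
```

```text
t 26.33 pos [0.4613 0.1971 0.141 ] yaw 2.8099 w 0.136 F [ 0.3 -1.2 -0.6] q [ 0.17  0.13  1.88  0.    1.13 -1.07]
rot [-0.0001 -0.0002 -0.0001] mm [-0.2 -0.1  6.7]
```

Below rim level with no force: it is entering.

Call:
apply_moves --pt "0 0 0 0 0 2 0" --pt "0 0 0 0 0 4 0" --pt "0 0 0 0 0 5 0" --pt "0 0 0 0 0 6 0"

```text
time_s: 26.67
ee_pos: [0.4614, 0.1971, 0.1351]
eef_rot: [[-0.945, 0.326, -0.0], [0.326, 0.945, -0.0], [0.0, -0.0, -1.0]]
ft_force: [0.7, -0.4, -1.5]
width: 0.134
```

Call:
apply_moves --pt "0 0 0 0 0 0.5 0" --pt "0 0 0 0 0 1 0" --pt "0 0 0 0 0 1 0"

```text
time_s: 26.92
ee_pos: [0.4614, 0.1971, 0.1342]
eef_rot: [[-0.945, 0.326, -0.0], [0.326, 0.945, 0.0], [0.0, 0.0, -1.0]]
ft_force: [-0.3, 0.3, -0.4]
width: 0.133
```

```bash
python3 -c "
from h import *
for i in range(1): p=bot.snapshot('scene')[0]
plan(.4614,.197,.1343,2.81)
overlay('scene',p,[('lid',.4601,.1972,.114),('sieve',.4601,.1972,.086)],'l5',66,6)
"
```

```text
t 26.97 pos [0.4614 0.1971 0.1343] yaw 2.8098 w 0.134 F [-1.  -0.9 -1. ] q [ 0.17  0.14  1.88 -0.    1.12 -1.07]
rot [ 0.      0.0001 -0.0002] mm [ 0.  -0.1 -0. ]
```

View pics/l5.png

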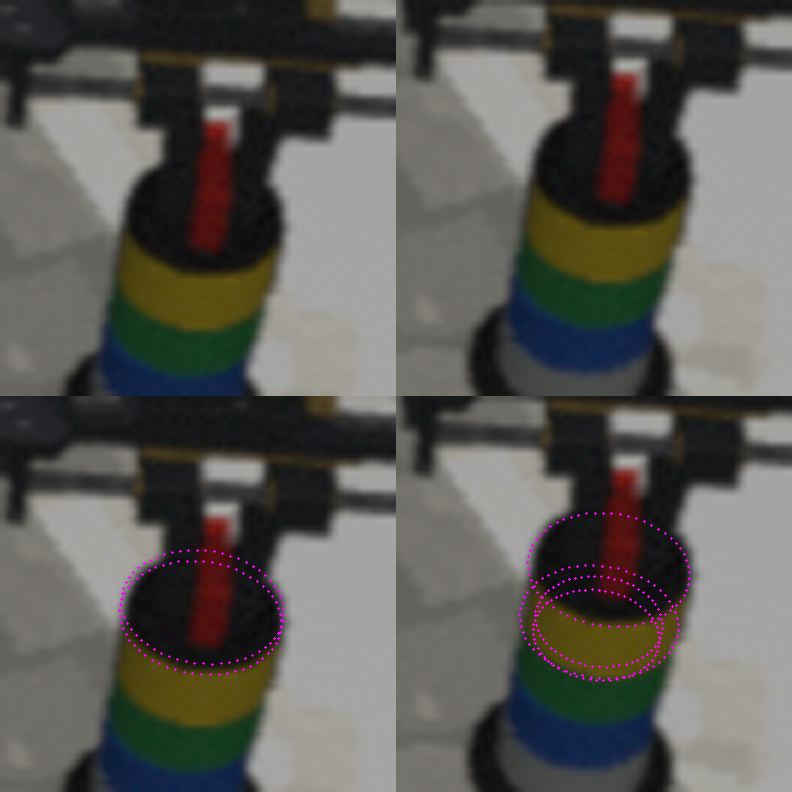

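Call:
apply_moves --pt "0 0 0 0 0 0.5 0" --pt "0 0 0 0 0 1 0" --pt "0 0 0 0 0 1 0"

```text
time_s: 27.22
ee_pos: [0.4618, 0.1972, 0.1339]
eef_rot: [[-0.945, 0.326, 0.001], [0.326, 0.945, 0.0], [-0.001, 0.001, -1.0]]
ft_force: [-1.1, 0.7, 4.2]
width: 0.134
```

Call:
apply_moves --pt "0 0 0.05 0 0 -0.5 0" --pt "0 0 0.13 0 0 -0.5 0" --pt "0 0 0.21 0 0 -0.5 0" --pt "0 0 0.3 0 0 -0.5 0" --pt "0 0 0.4 0 0 -0.5 0"

```text
time_s: 27.63
ee_pos: [0.4616, 0.1971, 0.1339]
eef_rot: [[-0.741, 0.671, 0.0], [0.671, 0.741, 0.0], [-0.0, 0.0, -1.0]]
ft_force: [-0.4, 0.5, 0.2]
width: 0.13
```

```bash
python3 -c "
from h import *
p=bot.snapshot('scene')[0]
plan(.4614,.197,.1339,1.24)
s=bot.get_state(); print(s['ft_torque'])
overlay('scene',p,[('lid',.4601,.1972,.114),('sieve',.4601,.1972,.086)],'l6',66,6)
"
```

```text
t 27.68 pos [0.4616 0.1971 0.1339] yaw 2.3992 w 0.134 F [ 0.  -0.2  1.2] q [ 0.17  0.14  1.88  0.    1.12 -0.66]
rot [ 5.0000e-04 -0.0000e+00  1.1592e+00] mm [ 0.  -0.2 -0. ]
[ 0.0511841  -0.11548691  0.03674104]
```

View pics/l6.png

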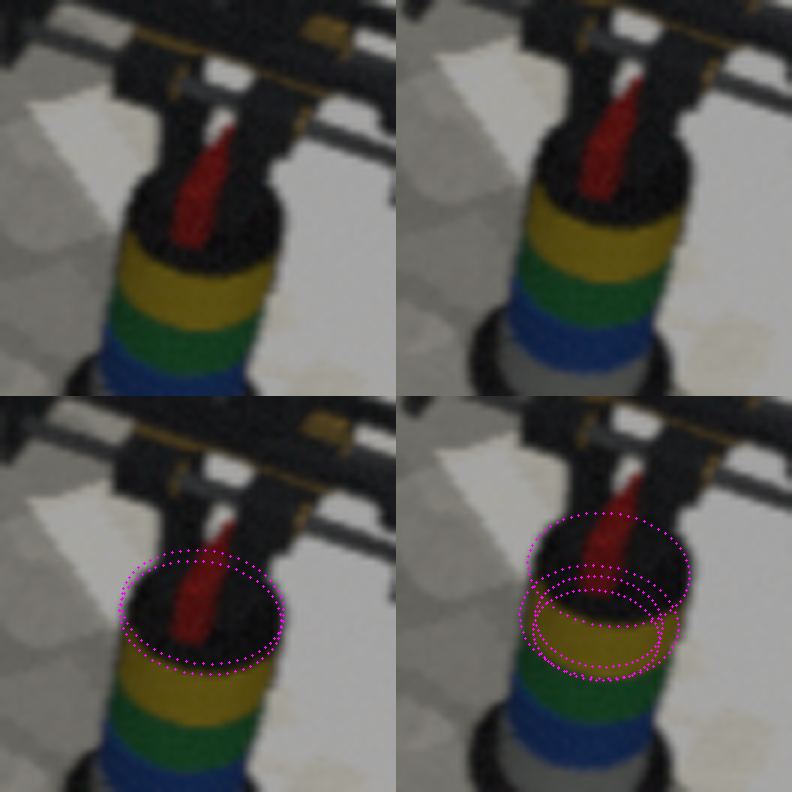

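Call:
apply_moves --pt "0 0 0.1 0 0 0 0" --pt "0 0 0.2 0 0 0 0" --pt "0 0 0.3 0 0 0 0" --pt "0 0 0.4 0 0 0 0" --pt "0 0 0.5 0 0 0 0"

```text
time_s: 28.1
ee_pos: [0.4615, 0.1971, 0.1339]
eef_rot: [[-0.33, 0.944, 0.0], [0.944, 0.33, 0.0], [-0.0, 0.0, -1.0]]
ft_force: [0.3, -0.2, 0.9]
width: 0.135
```

Call:
apply_moves --pt "0 0 0.1 0 0 0 0" --pt "0 0 0.2 0 0 0 0" --pt "0 0 0.3 0 0 0 0" --pt "0 0 0.4 0 0 0 0" --pt "0 0 0.5 0 0 0 0"

```text
time_s: 28.52
ee_pos: [0.4612, 0.197, 0.1339]
eef_rot: [[0.163, 0.987, -0.0], [0.987, -0.163, -0.0], [-0.0, -0.0, -1.0]]
ft_force: [-0.8, -1.2, 2.0]
width: 0.134
```

```bash
python3 -c "
from h import *
p=bot.snapshot('scene')[0]
plan(.4614,.197,.1339,1.24)
s=bot.get_state(); print(s['ft_torque'])
overlay('scene',p,[('lid',.4601,.1972,.114),('sieve',.4601,.1972,.086)],'l7',66,6)
"
```

```text
t 28.57 pos [0.4613 0.197  0.1339] yaw 1.4014 w 0.133 F [-0.9 -1.4  2.2] q [ 0.17  0.14  1.88 -0.    1.12  0.34]
rot [-0.0002  0.0003  0.1614] mm [ 0.   0.1 -0. ]
[-0.18190137  0.12553663 -0.01623148]
```

View pics/l7.png

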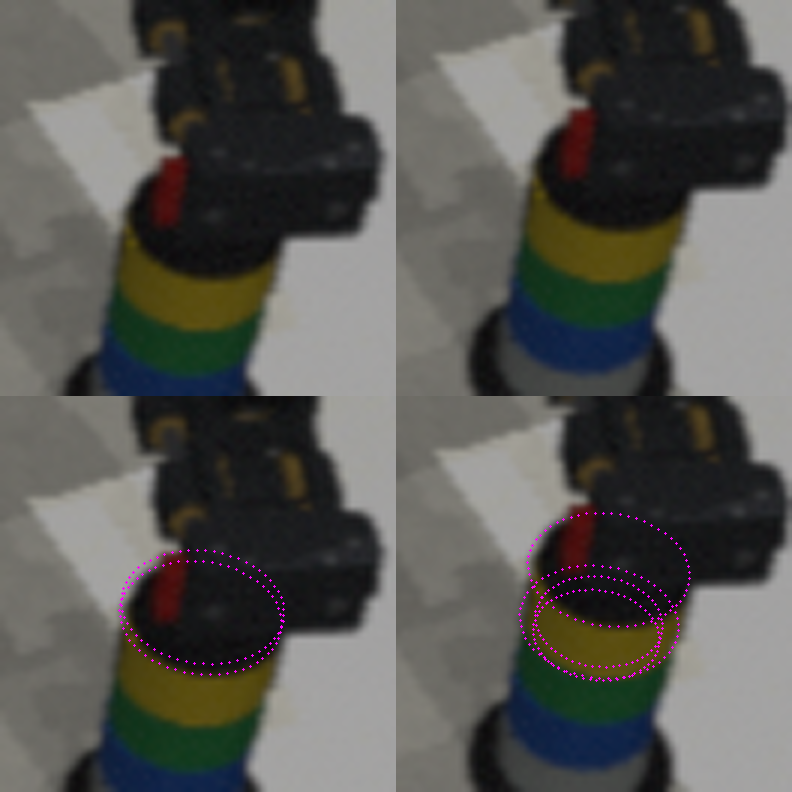

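Call:
apply_moves --pt "0 0 0.06 0 0 0 0" --pt "0 0 0.12 0 0 0 0" --pt "0 0 0.16 0 0 0 0" --pt "0 0 0.16 0 0 0 0"

```text
time_s: 28.9
ee_pos: [0.4613, 0.197, 0.1339]
eef_rot: [[0.313, 0.95, -0.0], [0.95, -0.313, -0.0], [-0.0, -0.0, -1.0]]
ft_force: [-1.3, -1.2, 3.6]
width: 0.134
```

```bash
python3 -c "
from h import *
plan(.4614,.197,.1339,1.24)
s=bot.get_state(); print(s['ft_torque'])
"
```

```text
t 28.9 pos [0.4613 0.197  0.1339] yaw 1.2522 w 0.134 F [-1.3 -1.2  3.6] q [ 0.17  0.14  1.88 -0.    1.12  0.49]
rot [-0.0002  0.0003  0.0122] mm [0.  0.1 0. ]
[-0.18058939  0.18016464 -0.02617545]
```

Bar is at about 71.7°. Release, rise and check.

Call:
apply_moves --pt "0 0 0 0 0 0 0.2" --pt "0 0 0 0 0 0 0.5" --pt "0 0 0 0 0 0 0.8" --pt "0 0 0 0 0 0 0.8" --pt "0 0 0 0 0 0 0.8"

```text
time_s: 29.32
ee_pos: [0.4614, 0.1971, 0.1337]
eef_rot: [[0.315, 0.949, -0.0], [0.949, -0.315, 0.0], [0.0, -0.0, -1.0]]
ft_force: [-0.4, 1.0, 0.0]
width: 0.478
```

Call:
apply_moves --pt "0 0 0 0 0 -15 0.8" --pt "0 0 0 0 0 -40 0.8" --pt "0 0 0 0 0 -75 0.8" --pt "0 0 0 0 0 -110 0.8" --pt "0 0 0 0 0 -110 0.8"

```text
time_s: 29.73
ee_pos: [0.4651, 0.1979, 0.2512]
eef_rot: [[0.315, 0.949, 0.012], [0.949, -0.315, 0.002], [0.006, 0.01, -1.0]]
ft_force: [2.1, 0.1, 0.3]
width: 0.798
```

Call:
apply_moves --pt "0 0 0 -35 0 0 0.8" --pt "0 0 0 -70 0 0 0.8" --pt "0 0 0 -105 0 0 0.8" --pt "0 0 0 -140 0 0 0.8" --pt "0 0 0 -175 0 0 0.8"

```text
time_s: 30.15
ee_pos: [0.4053, 0.03, 0.2434]
eef_rot: [[0.314, 0.949, 0.0], [0.949, -0.314, -0.0], [0.0, 0.0, -1.0]]
ft_force: [0.5, -0.6, -0.6]
width: 0.802
```

Call:
apply_moves --pt "0 0 0 -35 0 0 0.8" --pt "0 0 0 -50 0 0 0.8" --pt "0 0 0 -50 0 0 0.8"

```text
time_s: 30.4
ee_pos: [0.3897, -0.0188, 0.2436]
eef_rot: [[0.319, 0.948, 0.0], [0.948, -0.319, -0.001], [-0.001, 0.0, -1.0]]
ft_force: [0.3, -0.6, 0.3]
width: 0.797
```

```bash
python3 -c "
from h import *
pics={n:bot.snapshot(n) for n in ('scene','top')}
plan(.4614,.197,.1339,1.24)
for n in pics: 
  p,d=pics[n]
  overlay(n,p,[('lid',.4601,.1972,.114)],'c1'+n,50,8)
  hsv=cv2.cvtColor(p,cv2.COLOR_RGB2HSV); c=bot.calibration(n); u,v=proj(c,[[.46,.197,.145]])[0]; V,U=np.mgrid[:384,:512]
  m=(np.hypot(U-u,V-v)<22)&(hsv[...,1]>120)&((hsv[...,0]<8)|(hsv[...,0]>172))
  P=deproj(n,d,m); P=P[(P[:,2]>.15)&(P[:,2]<.17)]; Q=P[:,:2]-P[:,:2].mean(0); w,V2=np.linalg.eigh(Q.T@Q); print(n,len(P),'yaw',np.degrees(np.arctan2(*V2[::-1,1])),P.mean(0))
  s=bot.silhouettes(n,'lid')[0]; print(s['score'],s['xy'])
  f=fit(n,cmask(n,p,'lid',.46,.197,.114,30),'lid',.114,(.46,.197)); print(f)
im=np.hstack([cv2.imread('pics/c1scene.png'),cv2.imread('pics/c1top.png')]);cv2.imwrite('pics/c4.png',cv2.resize(im,None,fx=.7,fy=.7))
cv2.imwrite('pics/c4s.png',pics['scene'][0][:,:,::-1])
"
```

```text
t 30.5 pos [ 0.3905 -0.0165  0.2437] yaw 1.2479 w 0.8 F [-0.5 -0.5 -0.6] q [-0.35 -0.27  2.03  0.    1.38 -0.03]
rot [ 0.0002 -0.0005  0.0079] mm [225.   -0.5 109.9]
scene 97 yaw 70.1623555546916 [0.46466364 0.19817019 0.15571279]
0.67 [339.3, 114.9]
(array([0.48697672, 0.18522004]), 894.0, 468.8438075170852)
top 99 yaw 71.80307564256105 [0.46039382 0.19788441 0.15783982]
0.66 [179.7, 243.8]
(array([0.46122512, 0.18238804]), 878.5, 555.176376089803)
```

View pics/c4.png

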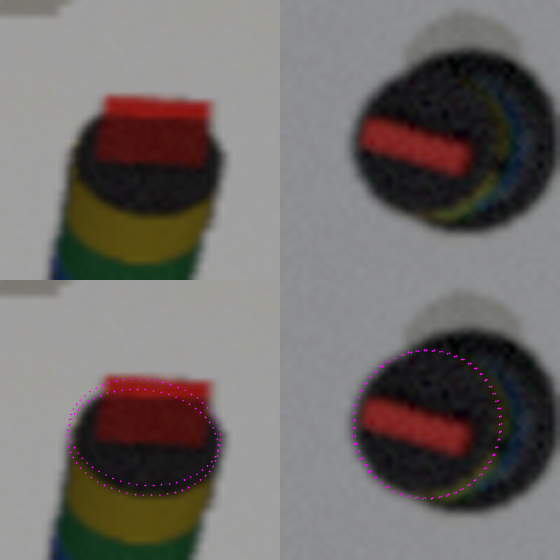

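View pics/c4s.png

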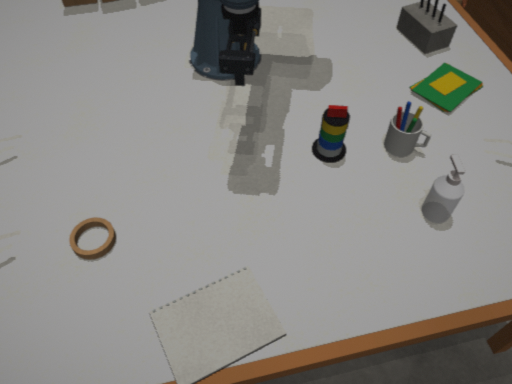

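```bash
python3 -c "
from h import *
p=bot.snapshot('scene')[0]
c=bot.calibration('scene');u,v=proj(c,[[.46,.197,.11]])[0].astype(int);print(u,v)
a=p[v-22:v+22,u-22:u+22,::-1]; cv2.imwrite('pics/c5.png',cv2.resize(a,None,fx=13,fy=13,interpolation=cv2.INTER_CUBIC))
t=bot.snapshot('top')[0]
for n,q in (('marker_mug','marker_mug'),('tape_roll','tape_roll'),('pump_bottle','pump_bottle')):
  for cam in ('scene','top'): s=bot.silhouettes(cam,n)[0]; print(n,cam,s['xy'])
"
```

```text
334 120
marker_mug scene [404.3, 134.9]
marker_mug top [112.4, 234.5]
tape_roll scene [89.9, 223.7]
tape_roll top [399.2, 185.9]
pump_bottle scene [443.6, 194.6]
pump_bottle top [112.3, 152.6]
```

View pics/c5.png

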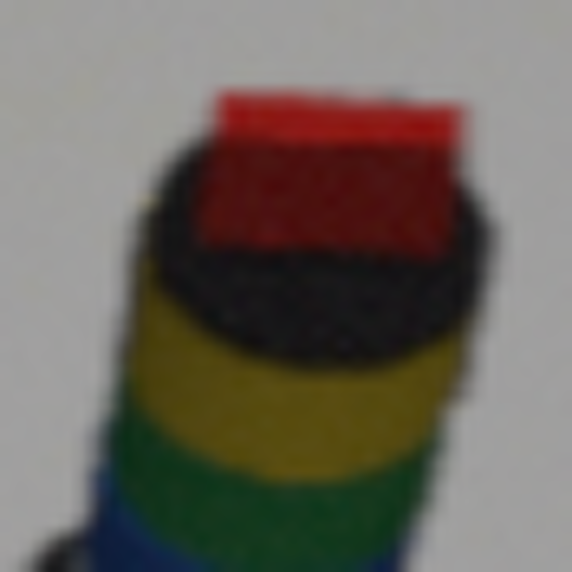

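```bash
python3 -c "
from rig import bot
print(bot.job_done()); print(bot.get_state()['time_s'])"
```

```text
the job is handed in; nothing more can be done
None
the job is handed in; nothing more can be done
```

I built the stack on the catch pan in order: blue, green, yellow, then the lid. The lid went in with its bar crosswise to the claws, and I turned it about 90° clockwise. I handed the job in at about 31 s; no verdict is reported.

**Last checks:**
- **Seating:** each part met light contact at its expected seated height, 15–22 N when pressing a sieve down and about 4 N for the lid. In the picture after the lid went on, every part sits flush and level. The lid is an estimated 1–2 mm off the yellow sieve's axis, inside the 5 mm limit.
- **Bar and claws:** the bar measured 70–72° in the two cameras and the claw line about 70°. I measured the claws before the lid went on. Afterwards the stripes still showed at the yellow sieve's left and right edges, so it did not turn with the lid.
- **Mug, tape roll and pump bottle:** I saw no contact and they look where they were in the pictures.

**What failed or disagreed:**
- The final colour-mask fit of the lid centre failed because it merged with the pan's black foot. I judged the lid from the overlay and the depth points on its bar instead.
- The two cameras differ by 2–4 mm in x, so I used their average.
- The tape roll's network centre in the top view jumped about 25 pixels between its first and last readings. I took this for a partial mask, since its final scene picture is unchanged.

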